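Strip two valve stacks onto their outline pads

ROBOT

A 7-joint arm with a two-finger parallel gripper is mounted at the origin on the work surface. World frame = base frame: x ahead of the robot, y to its left, z up, the work surface at z = 0. Lengths are in m, angles in rad, forces in N, time in s.
With the tool pointing down it reaches from about 0.35 to 0.9 m from the base axis. Payload 8.1 kg.
Tool frame: the origin (TCP) lies at the very end of the fingers, on their centre line; the grasp point (between the pads) lies 19 mm behind it (arm.grasp_offset is the distance from the TCP to the grasp point, in m); z points along the fingers, y is the direction in which the jaws open and shut (so a half turn about z gives the same grasp; the last joint's range is limited). The gripper opens to 92 mm and grips with 3 to 60 N. Pads are 19 mm wide; open, the fingers measure 130 mm over their backs; the gripper's body (75 mm by 190 mm) begins 47 mm behind the grasp point.
Start: joints at [-1.32, 0.434, 0.025, 1.573, -0.012, 1.134, -0.075], TCP at [0.217, 0.586, 0.227] pointing down, gripper open.
Joint ranges: [-2.62, 2.62], [-0.44, 2.09], [-1.27, 1.32], [0.08, 2.57], [-1.32, 4.46], [0.12, 2], [-2.74, 2.74]. Speed limits (rad/s): [2.22, 2.22, 3.01, 3.01, 3.14, 3.14, 3.14].

INTERFACE

Orientations are given as a rotation vector (axis times angle).
In Python, from cell import arm, eyes, workorder gives the robot as it stands.
- The arm moves only by the shell command python3 -m inch 'ROWS' [FORCE]. ROWS is JSON, a list that holds one entry, the list of rows, each a list of 5 numbers: the closure, from 0 (fully open) to 1 (shut), then the shift along the tool's x, y, z in mm, then the turn about the tool's z in degrees. A call has 1 to 12 rows; each row shifts and turns the pose as measured when the row begins, along the tool's axes as they then stand; what a row does not reach is not made up. A row lasts 1/10 s, in which the tool goes at most 50 mm and 8.59 degrees, less where a joint would pass 70% of its speed; a pose out of reach is approached as far as the arm can. A call with a gripper value outside its range is refused whole. The fingers move at their own pace and stop on an object; FORCE is the grip in N (left out, the last holds). Time passes only in rows, so rows that do not move let the fingers close. It gives the time, the measured TCP pose, the force and the opening at its end, in the units of the state.
- arm.observe(): the state, without advancing time (a new reading comes with each control period).
- eyes.get_image(name): name is "side" or "top" or "wrist"; returns a dict with "frame" (480x640x3 uint8, blue, green, red), "intrinsics" (3x3 intrinsics, pixels), "rvec" (rotation vector, rad) and "tvec" (3), from world to camera coordinates, as OpenCV has them; the wrist camera has in their place "T_tool_cam" (4x4, takes a point from camera to tool coordinates, whose origin is the TCP and whose axes are the flange's). Camera axes: x right, y down, z forward; pixel columns grow to the right and rows downward; lengths in m; the calibration is good to about 2 mm. The wrist camera is an equidistant fisheye: a pixel r from the principal point sees the ray r / f radians off the axis. A picture is of the moment at which its call begins: read the wrist's pose just before it. There is no depth.
- workorder.sign_off(): hands the job in, once; it reports no verdict.
The state is a dict: "clock": time; "joints": joint angles; "dq": joint speeds; "joint_efforts": joint torques, N m; "position": TCP position; "ee_rot": TCP orientation; "force": force on the tool from outside, world axes, zero at the start; "ft_torque": the same for the moment, N m; "width": opening from 0.0 (shut) to 1.0 (fully open).
Only numpy, scipy, OpenCV 4.12 (cv2) and the standard library are available. Lean on these libraries where they do the work, as an engineer would, in place of code of your own. Each camera call takes 0.05 s, during which the arm holds its last target.

TASK

Take the two stacks of valve parts apart, lifting one part at a time from the top, and set each part down (do not drop or tip it) the right way up on the grey pad whose white outline has its shape and size, centred in the outline. Turn the oblong parts (deck plate, port block and valve) to lie along their outlines, either way round. At the end all five parts rest on their own pads, released.

Things in the scene. Friction and masses are not known exactly. Their poses are not given: they have to be found in the camera images.
- deck: Deck plate: white printed rectangular plate, 58 mm (x) by 130 mm (y) by 22 mm thick, its long edges notched 6 mm deep from 25 to 45 mm either side of the middle (so the middle 50 mm of the long edges is plain and is the place to grip, 58 mm across). Origin: centre of its underside; z up. Lies on the bench at the bottom of one stack. The stack on it always has three parts: deck plate, then port block or hexagon spacer, then the valve. About 0.14 kg.
- disc: Round spacer: white disc, 64 mm diameter, 22 mm thick, with a dark centre spot. Origin: centre of its underside. Lies on the bench at the bottom of the other stack, with the port block or the hexagon spacer (whichever is not on the deck plate) on it. About 0.08 kg.
- bar: Port block: plain mid-grey metal oblong block, 36 mm (x) by 84 mm (y) by 24 mm thick, with two dark port spots on top. Origin: centre of its underside. Lies on the deck plate or on the round spacer, may be skewed on it by up to about 45 degrees and overhang. About 0.16 kg.
- hex: Hexagon spacer: dark-grey plastic regular hexagon, 40 mm across flats (one pair of flats faces own +x and -x, the others every 60 degrees), 46 mm across corners, 24 mm thick. Origin: centre of its underside. Lies on the deck plate or on the round spacer. About 0.06 kg.
- valve: Valve: upright small box, 20 mm (x) by 32 mm (y) by 50 mm tall, white above a 14 mm grey foot. Origin: centre of the underside of its foot; z up. Stands on top of the stack that has the deck plate at its bottom. About 0.07 kg.
- pad_deck: Fixed flat dark-grey pad, 82 by 154 mm, 4 mm thick, lying on the bench, with a thin white outline on it: a rectangle just larger than 58 by 130 mm, the biggest. Origin: centre of its underside, directly below the outline's centre (set-down surface 4 mm above it). Its y axis runs along the outline's long side.
- pad_disc: Fixed flat dark-grey pad, 90 by 90 mm, 4 mm thick, lying on the bench, with a thin white outline on it: a circle just larger than 64 mm. Origin: centre of its underside, directly below the outline's centre (set-down surface 4 mm above it).
- pad_bar: Fixed flat dark-grey pad, 60 by 108 mm, 4 mm thick, lying on the bench, with a thin white outline on it: a rectangle just larger than 36 by 84 mm, the middle-sized. Origin: centre of its underside, directly below the outline's centre (set-down surface 4 mm above it). Its y axis runs along the outline's long side.
- pad_hex: Fixed flat dark-grey pad, 70 by 70 mm, 4 mm thick, lying on the bench, with a thin white outline on it: a hexagon just larger than 40 mm across flats. Origin: centre of its underside, directly below the outline's centre (set-down surface 4 mm above it). Which way the hexagon is turned does not matter.
- pad_valve: Fixed flat dark-grey pad, 46 by 58 mm, 4 mm thick, lying on the bench, with a thin white outline on it: a rectangle just larger than 20 by 32 mm, the smallest. Origin: centre of its underside, directly below the outline's centre (set-down surface 4 mm above it). Its y axis runs along the outline's long side.
Things that resemble listed ones, but are neither listed nor needed, are in the scene too. Leave any green or yellow look-alike of the disc alone.

How it is judged:
At the end, for the whole second after the job is handed in: Each of the five parts lies at rest and released on its own pad: centre within 12 mm of the pad's centre, flat on the pad (underside less than 10 mm above the bench, tilt under 0.1 rad); deck plate, port block and valve also within 0.2 rad of their outline's direction, either way round (horizontal distance between deck and pad_deck below 0.012 m and height (world z) of each of deck, disc, bar, hex, valve below 0.01 m and angle between each of deck, disc, bar, hex, valve's own z axis and vertical below 0.1 rad and linear speed of each of deck, disc, bar, hex, valve below 0.02 m/s and contact force between each of deck, disc, bar, hex, valve and the fingers below 0.05 N and angle between the y axis of deck and the y axis of pad_deck, either way round below 0.2 rad and horizontal distance between disc and pad_disc below 0.012 m and horizontal distance between bar and pad_bar below 0.012 m and angle between the y axis of bar and the y axis of pad_bar, either way round below 0.2 rad and horizontal distance between hex and pad_hex below 0.012 m and horizontal distance between valve and pad_valve below 0.012 m and angle between the y axis of valve and the y axis of pad_valve, either way round below 0.2 rad); the robot touches nothing.
It fails at once if a part is lifted with another part still on it ((height (world z) of deck above 0.02 m and distance between deck and bar below 0.055 m) or (height (world z) of deck above 0.02 m and distance between deck and hex below 0.055 m) or (height (world z) of deck above 0.02 m and distance between deck and valve below 0.055 m) or (height (world z) of disc above 0.02 m and distance between disc and bar below 0.055 m) or (height (world z) of disc above 0.02 m and distance between disc and hex below 0.055 m) or (height (world z) of bar above 0.042 m and distance between bar and valve below 0.055 m) or (height (world z) of hex above 0.042 m and distance between hex and valve below 0.055 m)).
It fails at once if a part is let go more than about 25 mm above its pad ((horizontal distance between deck and pad_deck below 0.05 m and height (world z) of deck above 0.03 m and contact force between deck and the fingers below 0.01 N) or (horizontal distance between disc and pad_disc below 0.05 m and height (world z) of disc above 0.03 m and contact force between disc and the fingers below 0.01 N) or (horizontal distance between bar and pad_bar below 0.05 m and height (world z) of bar above 0.03 m and contact force between bar and the fingers below 0.01 N) or (horizontal distance between hex and pad_hex below 0.05 m and height (world z) of hex above 0.03 m and contact force between hex and the fingers below 0.01 N) or (horizontal distance between valve and pad_valve below 0.05 m and height (world z) of valve above 0.03 m and contact force between valve and the fingers below 0.01 N)).
It fails at once if a part is tipped over (angle between any of deck, disc, bar, hex, valve's own z axis and vertical above 0.7 rad).
It also fails if it takes over 144 s, if anything falls off the work surface, if the arm or the gripper's body presses on something with over 40 N, if the wrist force passes 120 N, or if a joint passes its speed limit or range.

## Working session

There is one attempt and no reset: what is moved stays moved. The work goes in short steps, Python scripts to look and compute and a shell command to move; the robot and the scene stay as the last step left them, time stands still between calls to the robot, and variables do not carry over. Pictures are saved under pics/ and viewed, and the job is handed in when it is done.

```bash
ls; mkdir -p pics
python3 - <<'E'
from cell import arm, eyes, workorder
import cv2
s=arm.observe(); print(s)
for n in ("side","top","wrist"):
    d=eyes.get_image(n); cv2.imwrite(f"pics/{n}0.png",d["frame"]); print(n,{k:v for k,v in d.items() if k!="frame"})
print(arm.grasp_offset)
E
```

```text
pics
{'clock': 0.0, 'joints': array([-1.31960595,  0.43524476,  0.02498335,  1.57408716, -0.011601  ,
        1.13402235, -0.07514166]), 'dq': array([ 8.68925988e-05, -1.84916552e-03, -7.93079284e-04,  1.49951025e-03,
        8.01905943e-04,  1.87123567e-03,  4.35670382e-04]), 'joint_efforts': array([-1.88334139e-03, -6.67834640e+01,  9.84830260e-01, -3.14460468e+01,
       -6.03516586e-02,  4.27504582e-02,  1.86285561e-04]), 'position': array([0.2164154 , 0.58578438, 0.22593542]), 'ee_rot': array([-5.53002219e-01, -3.09239963e+00,  2.53023664e-03]), 'force': array([ 0.09338107, -0.37279216,  0.28188831]), 'ft_torque': array([ 0.00607902, -0.01786825,  0.01851075]), 'width': 1.0001412539799694}
side {'intrinsics': array([[460.38556162,   0.        , 316.51297315],
       [  0.        , 460.38556162, 242.99032069],
       [  0.        ,   0.        ,   1.        ]]), 'rvec': array([ 0.19662583, -2.65150298,  1.52038766]), 'tvec': array([0.47931666, 0.07606439, 0.9411696 ])}
top {'intrinsics': array([[476.75522872,   0.        , 326.21728275],
       [  0.        , 476.75522872, 233.99817504],
       [  0.        ,   0.        ,   1.        ]]), 'rvec': array([ 2.15899528, -2.1803585 ,  0.11103437]), 'tvec': array([0.01926895, 0.5040425 , 0.98782303])}
wrist {'intrinsics': array([[371.64829954,   0.        , 324.43706624],
       [  0.        , 371.64829954, 242.92093266],
       [  0.        ,   0.        ,   1.        ]]), 'T_tool_cam': array([[ 1.27994363e-03, -9.51005195e-01, -3.09172251e-01,
         8.27897143e-02],
       [ 9.99999036e-01,  1.05090159e-03,  9.07356730e-04,
         1.08647501e-03],
       [-5.37991353e-04, -3.09173115e-01,  9.51005623e-01,
        -1.58666952e-01],
       [ 0.00000000e+00,  0.00000000e+00,  0.00000000e+00,
         1.00000000e+00]])}
0.0188
```

View pics/top0.png

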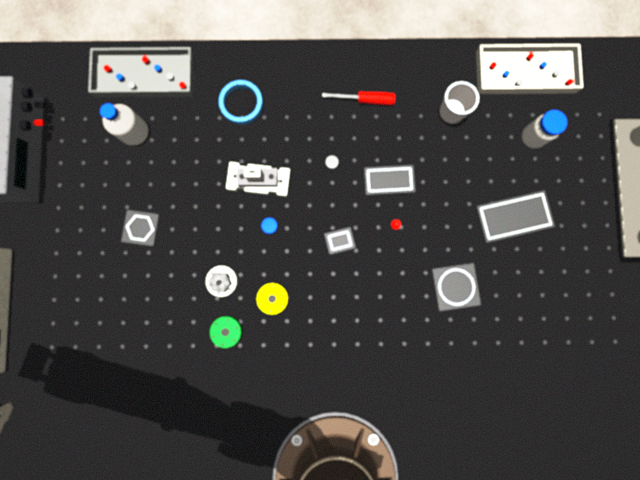

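View pics/side0.png

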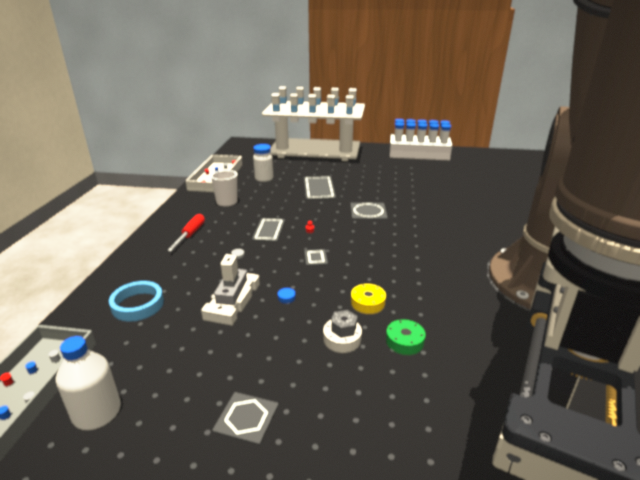

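View pics/wrist0.png

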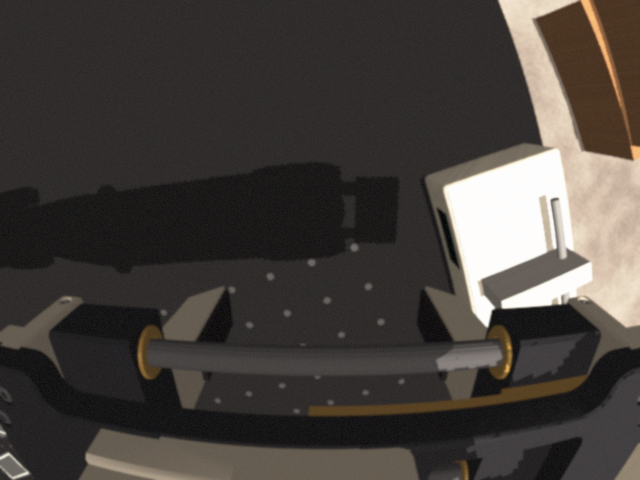

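```bash
cat > h.py <<'E'
from cell import arm, eyes, workorder
import cv2, numpy as np
from scipy.spatial.transform import Rotation as R
def ray(name,d,u,v,pose=None):
    K=d["intrinsics"]
    if name!="wrist":
        Rm=cv2.Rodrigues(d["rvec"])[0]
        c=-Rm.T@d["tvec"]
        r=Rm.T@np.array([(u-K[0,2])/K[0,0],(v-K[1,2])/K[1,1],1])
        return c,r
    x=(u-K[0,2]);y=(v-K[1,2]);rr=np.hypot(x,y)+1e-9;th=rr/K[0,0]
    rc=np.array([x/rr*np.sin(th),y/rr*np.sin(th),np.cos(th)])
    T=d["T_tool_cam"];p,q=pose
    Rt=R.from_rotvec(q).as_matrix()
    return p+Rt@T[:3,3], Rt@T[:3,:3]@rc
def at(name,d,u,v,z,pose=None):
    c,r=ray(name,d,u,v,pose); return c+r*(z-c[2])/r[2]
def proj(name,d,P,pose=None):
    P=np.asarray(P,float)
    K=d["intrinsics"]
    if name!="wrist":
        q=cv2.Rodrigues(d["rvec"])[0]@P+d["tvec"]; q=K@q; return q[:2]/q[2]
    p,rv=pose;Rt=R.from_rotvec(rv).as_matrix();T=d["T_tool_cam"]
    c=T[:3,:3].T@(Rt.T@(P-p)-T[:3,3]); th=np.arctan2(np.hypot(c[0],c[1]),c[2]); a=c[:2]/np.hypot(c[0],c[1])
    return a*th*K[0,0]+K[:2,2]
def shot(name,tag):
    s=arm.observe(); d=eyes.get_image(name); d["pose"]=(s["position"],s["ee_rot"])
    import pickle; pickle.dump(d,open(f"pics/{tag}.pkl","wb")); cv2.imwrite(f"pics/{tag}.png",d["frame"]); return d
def load(tag):
    import pickle; return pickle.load(open(f"pics/{tag}.pkl","rb"))
def crop(d,u0,v0,w,h,k,fn):
    f=cv2.resize(d["frame"][v0:v0+h,u0:u0+w],None,fx=k,fy=k,interpolation=cv2.INTER_CUBIC); cv2.imwrite(f"pics/{fn}.png",f)
E
python3 - <<'E'
from h import *
d=shot("top","top1"); s=shot("side","side1")
crop(d,200,140,110,82,7,"c_stacks")
crop(d,190,255,100,75,8,"c_disc")
crop(s,190,240,240,120,3,"c_side")
# pads by contours
g=d["frame"]
hsv=cv2.cvtColor(g,cv2.COLOR_BGR2HSV)
m=((hsv[...,1]<60)&(hsv[...,2]>65)).astype(np.uint8)
cs,_=cv2.findContours(m,cv2.RETR_EXTERNAL,cv2.CHAIN_APPROX_NONE)
for c in cs:
    a=cv2.contourArea(c)
    if 300<a<6000:
        r=cv2.minAreaRect(c); b=cv2.boxPoints(r)
        W=np.array([at("top",d,*p,0.004) for p in b])
        print(np.round(r[0]),W.mean(0).round(4)[:2],np.linalg.norm(W[0]-W[1]).round(4),np.linalg.norm(W[1]-W[2]).round(4), np.round(np.degrees(np.arctan2(*(W[1]-W[0])[[1,0]])),1),np.round(np.degrees(np.arctan2(*(W[2]-W[1])[[1,0]])),1))
E
```

```text
[335. 445.] [0.0661 0.0004] 0.2636 0.1359 -90.6 178.6
[220. 282.] [0.4056 0.2433] 0.0785 0.0721 -27.6 -118.3
[456. 287.] [ 0.3905 -0.2637] 0.0954 0.0953 -81.9 -173.6
[  6. 310.] [0.3506 0.701 ] 0.0238 0.2647 -90.6 -176.7
[341. 239.] [ 0.495  -0.0173] 0.0729 0.0633 -88.1 -178.5
[140. 226.] [0.5285 0.4201] 0.0826 0.0761 -6.2 -98.7
[515. 216.] [ 0.5425 -0.3986] 0.161 0.087 -77.5 -170.3
[389. 179.] [ 0.6261 -0.1257] 0.1124 0.0653 -87.3 -178.5
[258. 176.] [0.6361 0.1636] 0.0792 0.1415 -5.4 -96.8
[626. 188.] [ 0.6048 -0.6444] 0.0579 0.3103 -90.6 175.6
[538. 134.] [ 0.7253 -0.457 ] 0.0763 0.0655 -54.6 -147.2
[126. 125.] [0.7542 0.4576] 0.0757 0.1093 -36.6 -129.2
[  6. 134.] [0.7369 0.7212] 0.0292 0.2717 -90.6 -176.8
[139.  70.] [0.8828 0.4318] 0.2352 0.1102 -90.6 -178.9
```

View pics/c_stacks.png

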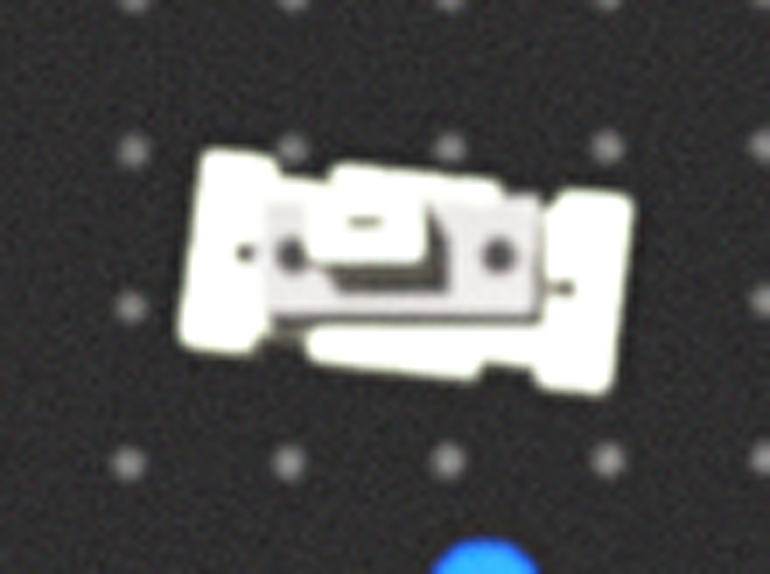

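View pics/c_disc.png

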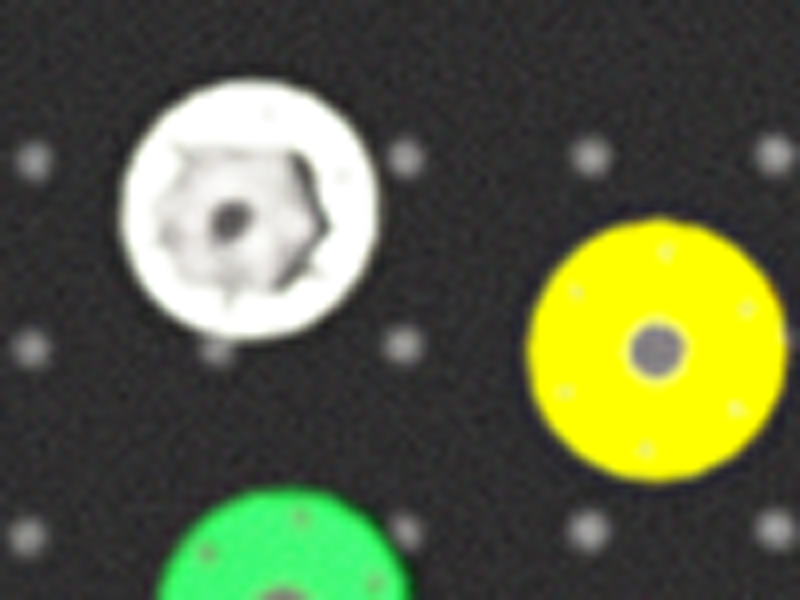

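View pics/c_side.png

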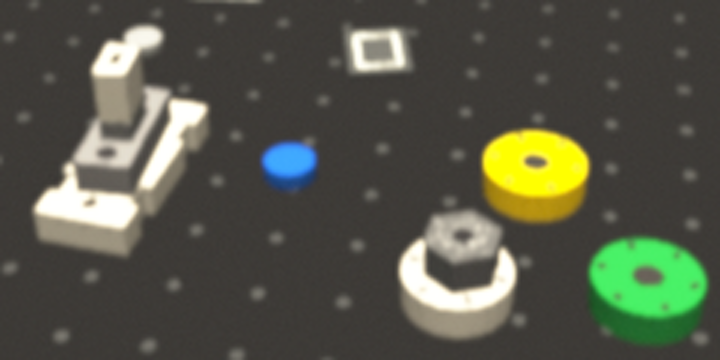

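Run:
```python
from h import *
d=load("top1"); g=d["frame"].copy()
hsv=cv2.cvtColor(g,cv2.COLOR_BGR2HSV)
rois={"deck":(470,180,90,70),"bar":(355,155,68,48),"valve":(318,220,45,40),"disc":(425,255,64,64),"hex":(115,202,50,50)}
tiles=[]
for n,(x,y,w,h) in rois.items():
    v=hsv[y:y+h,x:x+w,2]; m=((v>165)).astype(np.uint8)
    cs,_=cv2.findContours(m,cv2.RETR_EXTERNAL,cv2.CHAIN_APPROX_NONE)
    c=max(cs,key=cv2.contourArea)+np.array([x,y])
    W=np.array([at("top",d,*p[0],0.004)[:2] for p in c],np.float32)
    r=cv2.minAreaRect(W*1000)
    b=cv2.boxPoints(r); e=b[1]-b[0];f=b[2]-b[1]
    L=e if np.hypot(*e)>np.hypot(*f) else f
    circ=cv2.minEnclosingCircle(W*1000)
    print(n,"rect",np.round(r[0],1),np.round(r[1],1),"long dir deg",np.degrees(np.arctan2(L[1],L[0])).round(1)%180,"circ",np.round(circ[0],1),round(circ[1],1))
    t=cv2.resize(g[y:y+h,x:x+w],(260,int(260*h/w)),interpolation=cv2.INTER_CUBIC); t=cv2.copyMakeBorder(t,0,270-t.shape[0],0,6,0) if t.shape[0]<270 else t[:270]
    tiles.append(t)
tiles.append(np.zeros_like(tiles[0]))
cv2.imwrite("pics/pads.png",np.vstack([np.hstack(tiles[:3]),np.hstack(tiles[3:])]))
# parts
z=.096
c=lambda u,v:(200+u/7,140+v/7)
print("valve",at("top",d,*c(365,228),.096), [at("top",d,*c(*p),.096)[:2].round(4) for p in [(312,188),(428,196),(420,268),(303,260)]])
print("bar",[at("top",d,*c(*p),.046)[:2].round(4) for p in [(268,195),(545,195),(542,318),(272,316)]], "spots",[at("top",d,*c(*p),.046)[:2].round(4) for p in [(291,256),(498,256)]])
print("deck",[at("top",d,*c(*p),.022)[:2].round(4) for p in [(203,148),(635,194),(612,396),(178,348)]],"spots",[at("top",d,*c(*p),.022)[:2].round(4) for p in [(245,253),(563,288)]])
c=lambda u,v:(190+u/8,255+v/8)
print("hex",at("top",d,*c(231,220),.046),"disc",at("top",d,*c(249,208),.022))
```

```text
deck rect [ 542.  -398.3] [ 77.2 149. ] long dir deg 102.5 circ [ 541.8 -398.3] 81.0
bar rect [ 626.  -125.3] [ 56.  103.2] long dir deg 92.5 circ [ 626.1 -125.7] 56.0
valve rect [492.4 -14.2] [41.5 53.4] long dir deg 104.3 circ [493.4 -14.1] 31.6
disc rect [ 390.  -262.7] [82.2 82.9] long dir deg 133.6 circ [ 390.2 -263.4] 42.3
hex rect [524.7 420. ] [63.5 59.1] long dir deg 89.4 circ [524.7 420. ] 32.4
valve [0.62218997 0.16156953 0.096     ] [array([0.634 , 0.1768]), array([0.6314, 0.1436]), array([0.6104, 0.1458]), array([0.613 , 0.1792])]
bar [array([0.6444, 0.1987]), array([0.6436, 0.1151]), array([0.6059, 0.116 ]), array([0.6073, 0.1971])] spots [array([0.6256, 0.1916]), array([0.625 , 0.1292])]
deck [array([0.6653, 0.2234]), array([0.6495, 0.0897]), array([0.5863, 0.0969]), array([0.6026, 0.2304])] spots [array([0.6321, 0.2101]), array([0.6202, 0.112 ])]
hex [0.4038247  0.23655794 0.046     ] disc [0.40698477 0.23721557 0.022     ]
```

View pics/pads.png

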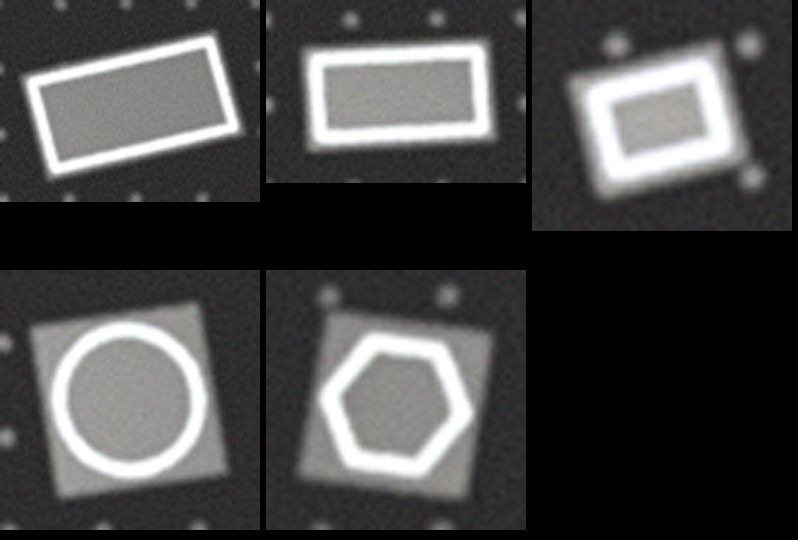

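```bash
cat >> h.py <<'E'
def go(x,y,z,phi):
    s=arm.observe(); Rt=R.from_rotvec(s["ee_rot"]).as_matrix(); p=s["position"]
    cur=np.degrees(np.arctan2(Rt[1,1],Rt[0,1])); az=np.degrees(np.arctan2(y,x))
    ph=phi+180*np.round((az-phi)/180)
    turn=-(ph-cur); turn=(turn+180)%360-180
    Rn=Rt@R.from_euler('z',turn,degrees=True).as_matrix()
    D=np.array([x,y,z])-p
    sh=Rn.T@D*1000
    print("t",round(s["clock"],2),"pos",(p*1000).round(1),"yaw",cur.round(1),"tilt",np.degrees(np.arccos(-Rt[2,2])).round(2),"F",s["force"].round(1),"w",(s["width"]*92).round(1),"q7",s["joints"][6].round(2))
    print("turn %.1f (%.1f rows) then shift mm x %.1f y %.1f z %.1f (xy dist %.0f); without turn:"%(turn,abs(turn)/8.5,*sh,np.hypot(*sh[:2])),(Rt.T@D*1000).round(1))
E
python3 - <<'E'
from h import *
go(.6222,.1616,.2,-4.5)
d=load("top1");print(proj("top",d,[.217,.586,.227]))
E
```

```text
Traceback (most recent call last):
  File "h.py", line 41, in go
    print("t",round(s["clock"],2),"pos",(p*1000).round(1),"yaw",cur.round(1),"tilt",np.degrees(np.arccos(-Rt[2,2])).round(2),"F",s["force"].round(1),"w",(s["width"]*92).round(1),"q7",s["joints"][6].round(2))
                                                                                                                                                         ^^^^^^^^^^^^^^^^^^^^^
AttributeError: 'float' object has no attribute 'round'
```

```bash
sed -i 's/(s\["width"\]\*92).round(1)/round(s["width"]*92,1)/' h.py
python3 - <<'E'
from h import *
go(.6222,.1616,.2,-4.5)
d=load("top1");print(proj("top",d,[.217,.586,.227]))
E
```

```text
t 0.25 pos [216.5 586.1 226.4] yaw 69.7 tilt 0.04 F [-0.5 -1.  -0.6] w 92.1 q7 -0.08
turn 74.2 (8.7 rows) then shift mm x -391.3 y 437.8 z 26.6 (xy dist 587); without turn: [-527.6 -257.6   26.6]
[-20.00775756 398.90544317]
```

```bash
python3 -m inch '[[[0,0,0,0,8.3],[0,0,0,0,8.3],[0,0,0,0,8.3],[0,0,0,0,8.3],[0,0,0,0,8.3],[0,0,0,0,8.3],[0,0,0,0,8.3],[0,0,0,0,8.3],[0,0,0,0,8.3]]]'; python3 -m inch '[[[0,-26,29,0,0],[0,-26,29,0,0],[0,-26,29,0,0],[0,-26,29,0,0],[0,-26,29,0,0],[0,-26,29,0,0],[0,-26,29,0,0],[0,-26,29,0,0],[0,-26,29,0,0],[0,-26,29,0,0],[0,-26,29,0,0]]]'
python3 - <<'E'
from h import *
go(.6222,.1616,.2,-4.5)
E
```

```text
clock: 1.15
position: [0.2162, 0.5851, 0.2251]
ee_rot: [2.36, 2.072, -0.005]
force: [0.3, -0.4, 0.1]
width: 1.0
clock: 2.25
position: [0.4983, 0.2542, 0.2238]
ee_rot: [-2.351, -2.081, 0.005]
force: [0.7, 0.6, 0.0]
width: 0.997
t 2.25 pos [498.3 254.2 223.8] yaw -7.0 tilt 0.21 F [0.7 0.6 0. ] w 91.7 q7 -0.51
turn -2.5 (0.3 rows) then shift mm x -82.5 y 130.9 z 23.4 (xy dist 155); without turn: [-76.8 134.3  23.4]
```

```bash
python3 -m inch '[[[0,-20,34,0,-2.5],[0,-20,34,0,0],[0,-20,34,0,0],[0,-14,22,0,0],[0,0,0,0,0]]]'
python3 - <<'E'
from h import *
go(.6222,.1616,.2,-4.5)
d=shot("wrist","w2")
E
```

```text
clock: 2.75
position: [0.6221, 0.1586, 0.2234]
ee_rot: [2.311, 2.127, -0.006]
force: [-0.5, -0.4, -0.6]
width: 1.0
t 2.75 pos [622.1 158.6 223.4] yaw -4.8 tilt 0.21 F [-0.5 -0.4 -0.6] w 92.0 q7 -0.21
turn -0.3 (0.0 rows) then shift mm x 3.0 y -0.1 z 23.4 (xy dist 3); without turn: [ 3.  -0.1 23.4]
```

View pics/w2.png

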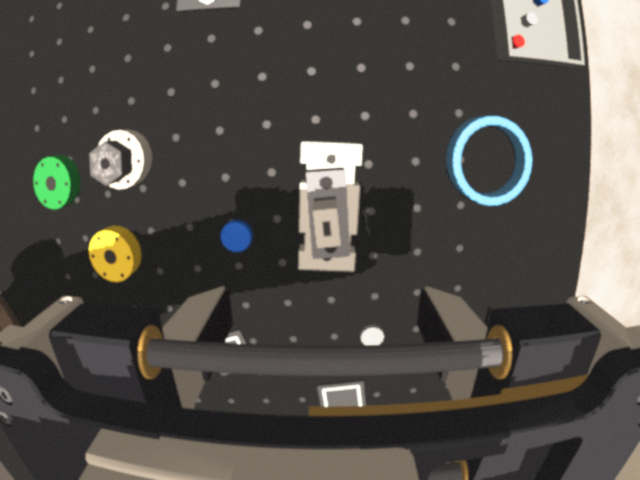

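Run:
```python
from h import *
d=load("w2"); crop(d,280,130,110,150,4,"w2c")
```

```text
(no output)
```

View pics/w2c.png

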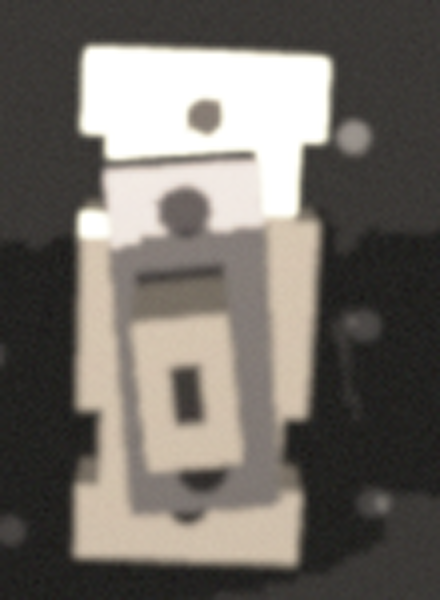

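```bash
cat >> h.py <<'E'
def quad(name,d,pts,z):
    W=np.array([at(name,d,*p,z,d.get("pose"))[:2] for p in pts])
    m=W.mean(0); e=(W[1]-W[0]+W[2]-W[3])/2; f=(W[2]-W[1]+W[3]-W[0])/2
    print("ctr",(m*1000).round(1),"sides",[(np.linalg.norm(W[(i+1)%4]-W[i])*1000).round(1) for i in range(4)],"dir e,f",[np.degrees(np.arctan2(v[1],v[0])).round(1)%180 for v in (e,f)])
E
python3 - <<'E'
from h import *
d=load("w2"); c=lambda L:[(280+u/4,130+v/4) for u,v in L]
quad("wrist",d,c([(131,320),(230,312),(243,466),(148,473)]),.096)
quad("wrist",d,c([(104,168),(256,153),(282,498),(135,514)]),.046)
quad("wrist",d,c([(80,48),(332,56),(300,567),(73,557)]),.022)
t=load("top1")
for P in ([.6222,.1616,.096],):print(proj("wrist",d,P,d["pose"]))
E
```

```text
ctr [626.1 162.2] sides [np.float64(19.6), np.float64(32.1), np.float64(19.4), np.float64(32.0)] dir e,f [np.float64(179.9), np.float64(90.8)]
ctr [627.9 161.2] sides [np.float64(34.6), np.float64(83.1), np.float64(35.6), np.float64(83.7)] dir e,f [np.float64(1.5), np.float64(90.1)]
ctr [628.5 160.8] sides [np.float64(60.5), np.float64(132.0), np.float64(59.6), np.float64(130.9)] dir e,f [np.float64(173.1), np.float64(83.4)]
[322.16341629 229.52021284]
```

Run:
```python
from h import *
go(.625,.162,.13,-1)
```

```text
t 2.8 pos [620.9 160.2 223.3] yaw -4.7 tilt 0.21 F [-1.3  0.2 -0. ] w 91.9 q7 -0.21
turn -3.7 (0.4 rows) then shift mm x 2.1 y 4.4 z 93.2 (xy dist 5); without turn: [ 2.4  4.3 93.2]
```

```bash
python3 -m inch '[[[0,2,4.4,30,-3.7],[0,0,0,30,0],[0,0,0,28,0],[0,0,0,4,0],[0,0,0,0,0],[0,0,0,0,0]]]'
python3 - <<'E'
from h import *
go(.625,.162,.13,-1)
print([arm.observe()["position"].round(4) for i in range(3)])
d=shot("wrist","w3"); crop(d,220,100,200,150,4,"w3c")
go(.625,.162,.13,-1)
E
```

```text
clock: 3.4
position: [0.6218, 0.1693, 0.1308]
ee_rot: [-2.226, -2.21, 0.0]
force: [-0.9, -0.9, -0.3]
width: 0.996
t 3.4 pos [621.8 169.3 130.8] yaw -0.4 tilt 0.25 F [-0.9 -0.9 -0.3] w 91.6 q7 -0.11
turn 0.6 (0.1 rows) then shift mm x -7.2 y 3.3 z 0.8 (xy dist 8); without turn: [-7.3  3.3  0.8]
[array([0.6218, 0.1693, 0.1308]), array([0.6218, 0.1693, 0.1308]), array([0.6218, 0.1693, 0.1308])]
t 3.45 pos [622.2 169.4 131.2] yaw -0.4 tilt 0.23 F [0.7 0.2 0.7] w 92.1 q7 -0.11
turn 0.6 (0.1 rows) then shift mm x -7.4 y 3.0 z 1.2 (xy dist 8); without turn: [-7.4  2.9  1.2]
```

View pics/w3c.png

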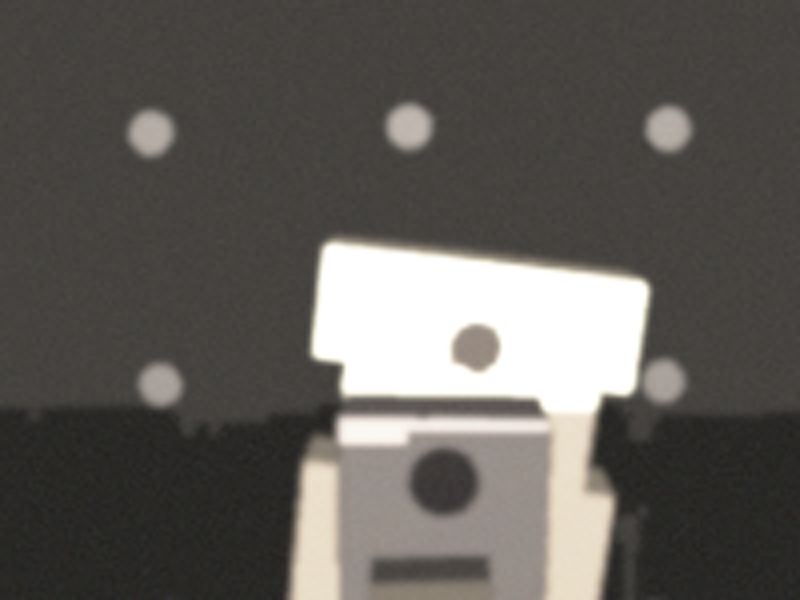

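View pics/w3.png

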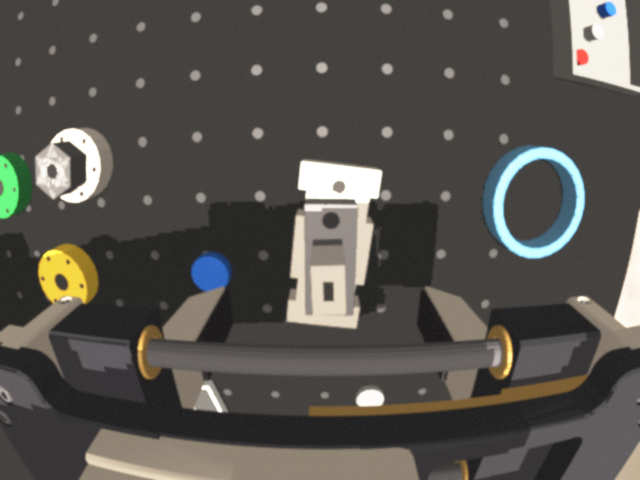

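Run:
```python
from h import *
d=load("w3"); crop(d,270,190,120,140,4,"w3d")
```

```text
(no output)
```

View pics/w3d.png

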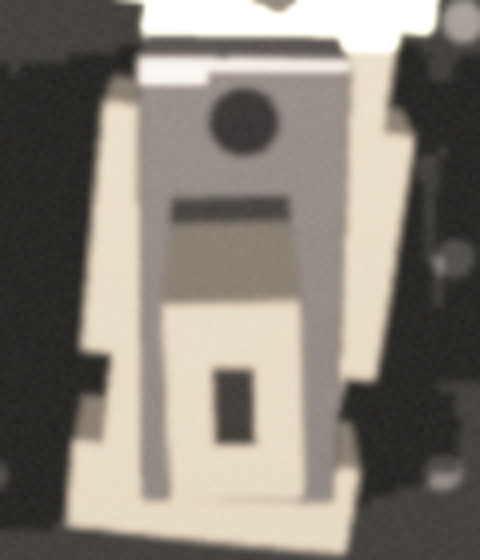

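Run:
```python
from h import *
d=load("w3"); c=lambda L:[(270+u/4,190+v/4) for u,v in L]
quad("wrist",d,c([(162,302),(300,300),(304,497),(170,497)]),.096)
quad("wrist",d,c([(138,58),(350,58),(334,499),(142,499)]),.046)
print(at("wrist",d,*c([(234,408)])[0],.096,d["pose"]))
go(.625,.162,.06,-1)
```

```text
ctr [625.9 162.6] sides [np.float64(19.3), np.float64(31.4), np.float64(19.8), np.float64(31.1)] dir e,f [np.float64(0.1), np.float64(91.5)]
ctr [627.5 160.7] sides [np.float64(35.5), np.float64(83.3), np.float64(35.8), np.float64(83.2)] dir e,f [np.float64(179.7), np.float64(89.2)]
[0.62584522 0.16168279 0.096     ]
t 3.45 pos [622.2 169.4 131.2] yaw -0.4 tilt 0.23 F [0.7 0.2 0.7] w 92.1 q7 -0.11
turn 0.6 (0.1 rows) then shift mm x -7.6 y 3.1 z 71.2 (xy dist 8); without turn: [-7.7  3.1 71.2]
```

```bash
python3 -m inch '[[[0,-7.4,3.5,0,0],[0,0,0,0,0],[0,0,0,0,0]]]';  python3 - <<'E'
from h import *
go(.6258,.162,.059,0)
E
```

```text
clock: 3.75
position: [0.6276, 0.1619, 0.1345]
ee_rot: [-2.228, -2.212, -0.008]
force: [-0.9, 0.8, -0.3]
width: 0.997
t 3.75 pos [627.6 161.9 134.5] yaw -0.4 tilt 0.32 F [-0.9  0.8 -0.3] w 91.7 q7 -0.1
turn -0.4 (0.0 rows) then shift mm x -0.3 y -1.9 z 75.5 (xy dist 2); without turn: [-0.3 -1.9 75.5]
```

```bash
python3 -m inch '[[[0,0,-1.5,25,0],[0,0,0,25,0],[0,0,0,15,0],[0,0,0,0,0],[0,0,0,0,0]]]';  python3 - <<'E'
from h import *
go(.6258,.162,.057,0)
E
```

```text
clock: 4.25
position: [0.629, 0.1619, 0.0708]
ee_rot: [2.23, 2.211, 0.016]
force: [0.3, 0.7, -0.1]
width: 0.997
t 4.25 pos [629.  161.9  70.8] yaw -0.5 tilt 0.59 F [ 0.3  0.7 -0.1] w 91.8 q7 -0.07
turn -0.5 (0.1 rows) then shift mm x 0.0 y -3.3 z 13.8 (xy dist 3); without turn: [-0.  -3.3 13.8]
```

```bash
python3 -m inch '[[[0,0,-3.3,6,0],[0,0,0,7,0],[0,0,0,0,0]]]';  python3 - <<'E'
from h import *
go(.6258,.162,.057,0)
d=shot("side","s4"); crop(d,170,190,160,120,5,"s4c")
E
```

```text
clock: 4.55
position: [0.6268, 0.1624, 0.0591]
ee_rot: [2.229, 2.211, 0.021]
force: [1.0, 0.1, -1.0]
width: 1.002
t 4.55 pos [626.8 162.4  59.1] yaw -0.5 tilt 0.76 F [ 1.   0.1 -1. ] w 92.1 q7 -0.06
turn -0.5 (0.1 rows) then shift mm x -0.4 y -1.0 z 2.1 (xy dist 1); without turn: [-0.4 -1.   2.1]
```

View pics/s4c.png

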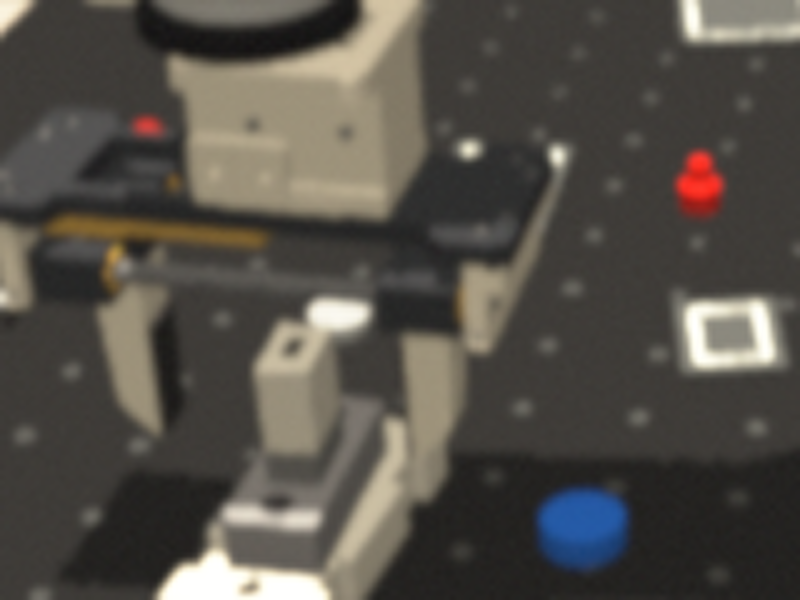

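```bash
python3 -m inch '[[[1,-0.4,-1,0,0],[1,0,0,0,0],[1,0,0,0,0],[1,0,0,0,0],[1,0,0,0,0],[1,0,0,0,0],[1,0,0,0,0],[1,0,0,0,0]]]' 15;  python3 - <<'E'
from h import *
go(.6258,.162,.057,0)
E
```

```text
clock: 5.4
position: [0.6268, 0.1621, 0.0606]
ee_rot: [2.229, 2.21, 0.024]
force: [-0.5, -0.8, -0.1]
width: 0.357
t 5.4 pos [626.8 162.1  60.6] yaw -0.5 tilt 0.88 F [-0.5 -0.8 -0.1] w 32.8 q7 -0.06
turn -0.5 (0.1 rows) then shift mm x -0.2 y -1.0 z 3.6 (xy dist 1); without turn: [-0.2 -1.   3.6]
```

```bash
python3 -m inch '[[[1,0,0,0,0],[1,0,0,0,0],[1,0,0,0,0]]]';  python3 - <<'E'
from h import *
go(.6258,.162,.057,0); s=arm.observe(); print(R.from_rotvec(s["ee_rot"]).as_matrix().round(4))
E
```

```text
clock: 5.7
position: [0.6266, 0.1621, 0.0605]
ee_rot: [2.229, 2.21, 0.023]
force: [-0.4, 0.3, 1.3]
width: 0.214
t 5.7 pos [626.6 162.1  60.5] yaw -0.5 tilt 0.86 F [-0.4  0.3  1.3] w 19.7 q7 -0.06
turn -0.5 (0.1 rows) then shift mm x -0.2 y -0.8 z 3.5 (xy dist 1); without turn: [-0.2 -0.8  3.5]
[[ 0.0084  0.9999  0.0125]
 [ 0.9999 -0.0085  0.0085]
 [ 0.0086  0.0124 -0.9999]]
```

```bash
python3 -m inch '[[[1,0,0,-12,0],[1,0,0,-20,0],[1,0,0,-25,0],[1,0,0,-25,0]]]';  python3 - <<'E'
from h import *
go(.494,-.0142,.13,14.3)
d=shot("side","s5"); crop(d,170,140,240,180,3,"s5c")
E
```

```text
clock: 6.1
position: [0.6231, 0.1606, 0.1432]
ee_rot: [-2.231, -2.211, -0.013]
force: [0.1, 0.1, -0.5]
width: 0.218
t 6.1 pos [623.1 160.6 143.2] yaw -0.5 tilt 0.46 F [ 0.1  0.1 -0.5] w 20.0 q7 -0.1
turn -14.8 (1.7 rows) then shift mm x -137.6 y -168.3 z 11.5 (xy dist 217); without turn: [-176.  -127.6   11.5]
```

View pics/s5c.png

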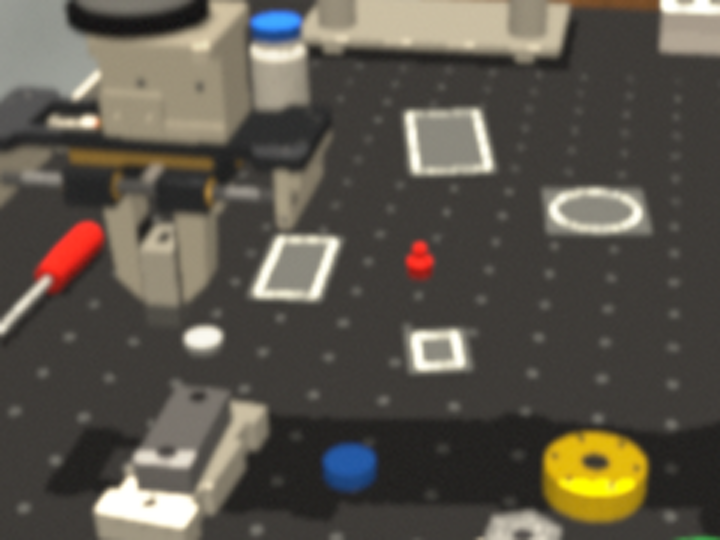

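```bash
python3 -m inch '[[[1,0,0,0,-7.4],[1,0,0,0,-7.4],[1,-23,-28,2,0],[1,-23,-28,2,0],[1,-23,-28,2,0],[1,-23,-28,0,0],[1,-18,-22,0,0],[1,-6,-9,0,0]]]';  python3 - <<'E'
from h import *
go(.494,-.0142,.13,14.3)
d=shot("wrist","w5")
go(.494,-.0142,.13,14.3)
E
```

```text
clock: 6.95
position: [0.5172, 0.0095, 0.1461]
ee_rot: [1.904, 2.484, 0.037]
force: [0.1, 0.4, -0.1]
width: 0.218
t 6.95 pos [517.2   9.5 146.1] yaw 15.1 tilt 1.5 F [ 0.1  0.4 -0.1] w 20.0 q7 0.34
turn 0.8 (0.1 rows) then shift mm x -17.3 y -28.7 z 15.3 (xy dist 34); without turn: [-16.9 -29.   15.3]
t 7.0 pos [516.7   9.  146.2] yaw 15.0 tilt 1.48 F [-1.6 -1.9 -0.7] w 19.8 q7 0.34
turn 0.7 (0.1 rows) then shift mm x -16.9 y -28.2 z 15.4 (xy dist 33); without turn: [-16.6 -28.4  15.4]
```

View pics/w5.png

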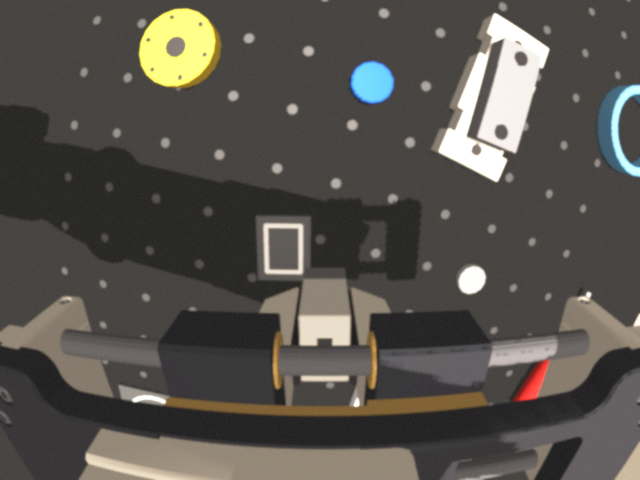

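Run:
```python
from h import *
d=load("w5"); crop(d,240,200,90,90,6,"w5c")
```

```text
(no output)
```

View pics/w5c.png

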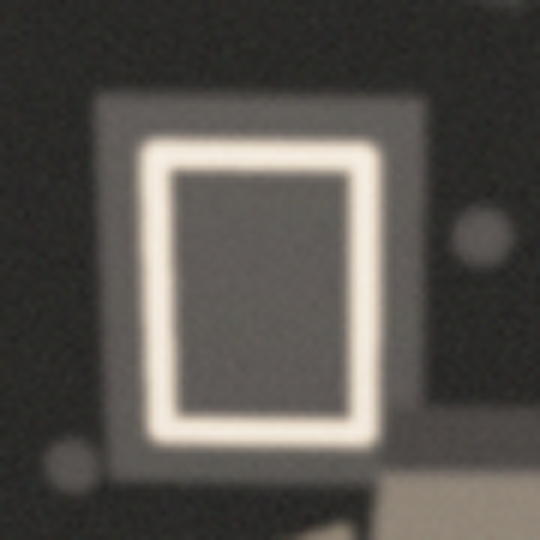

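Run:
```python
from h import *
d=load("w5"); c=lambda L:[(240+u/6,200+v/6) for u,v in L]
quad("wrist",d,c([(138,137),(382,137),(380,447),(148,447)]),.004)
quad("wrist",d,c([(93,92),(426,96),(420,478),(107,482)]),.004)
go(.494,-.0142,.08,14.3)
```

```text
ctr [493.6 -15.6] sides [np.float64(34.3), np.float64(46.7), np.float64(34.2), np.float64(46.9)] dir e,f [np.float64(14.7), np.float64(103.9)]
ctr [493.3 -15.2] sides [np.float64(46.6), np.float64(57.5), np.float64(46.4), np.float64(59.1)] dir e,f [np.float64(14.8), np.float64(103.7)]
t 7.0 pos [516.7   9.  146.2] yaw 15.0 tilt 1.48 F [-1.6 -1.9 -0.7] w 19.8 q7 0.34
turn 0.7 (0.1 rows) then shift mm x -17.2 y -29.4 z 65.4 (xy dist 34); without turn: [-16.8 -29.6  65.4]
```

```bash
python3 -m inch '[[[1,-9,-16,20,0.4],[1,-8,-14,20,0],[1,0,0,15,0],[1,0,0,0,0]]]';  python3 - <<'E'
from h import *
go(.4935,-.0154,.0205,14.4)
E
```

```text
clock: 7.4
position: [0.4977, -0.0114, 0.0915]
ee_rot: [1.907, 2.476, 0.047]
force: [0.7, 0.3, -0.1]
width: 0.212
t 7.4 pos [497.7 -11.4  91.5] yaw 14.8 tilt 1.94 F [ 0.7  0.3 -0.1] w 19.5 q7 0.42
turn 0.4 (0.0 rows) then shift mm x -3.3 y -7.4 z 70.7 (xy dist 8); without turn: [-3.2 -7.4 70.7]
```

```bash
python3 -m inch '[[[1,-3.3,-6,20,0],[1,0,0,20,0],[1,0,0,14,0],[1,0,0,0,0]]]';  python3 - <<'E'
from h import *
go(.4935,-.0154,.0205,14.4); s=arm.observe(); print(R.from_rotvec(s["ee_rot"]).as_matrix().round(4)); print(s["joints"])
E
```

```text
clock: 7.8
position: [0.5007, -0.0109, 0.0389]
ee_rot: [1.899, 2.478, 0.056]
force: [0.0, -0.4, -0.4]
width: 0.219
t 7.8 pos [500.7 -10.9  38.9] yaw 15.1 tilt 2.35 F [ 0.  -0.4 -0.4] w 20.2 q7 0.48
turn 0.7 (0.1 rows) then shift mm x -2.7 y -8.8 z 18.0 (xy dist 9); without turn: [-2.6 -8.8 18. ]
[[-0.2602  0.9648  0.0374]
 [ 0.9655  0.2598  0.0167]
 [ 0.0064  0.0404 -0.9992]]
[-0.29727589  0.48254864  0.29546257  2.11811889 -0.29667342  0.54003283
  0.48014636]
```

```bash
python3 -m inch '[[[1,-2.6,-8.5,0,0],[1,0,0,0,0]]]';  python3 - <<'E'
from h import *
go(.4935,-.0154,.0205,14.4)
E
```

```text
clock: 8.0
position: [0.4944, -0.0148, 0.04]
ee_rot: [1.896, 2.479, 0.058]
force: [-0.1, 0.2, -0.5]
width: 0.216
t 8.0 pos [494.4 -14.8  40. ] yaw 15.2 tilt 2.44 F [-0.1  0.2 -0.5] w 19.9 q7 0.49
turn 0.8 (0.1 rows) then shift mm x -0.5 y -1.8 z 19.4 (xy dist 2); without turn: [-0.5 -1.8 19.4]
```

```bash
python3 -m inch '[[[1,-0.5,-2.5,9,0.6],[1,0,-0.7,8,0],[1,0,0,0,0]]]';  python3 - <<'E'
from h import *
go(.4935,-.0154,.0205,14.4)
E
```

```text
clock: 8.3
position: [0.4934, -0.0155, 0.0235]
ee_rot: [1.908, 2.466, 0.063]
force: [-0.1, 0.0, -0.4]
width: 0.217
t 8.3 pos [493.4 -15.5  23.5] yaw 14.5 tilt 2.67 F [-0.1  0.  -0.4] w 19.9 q7 0.5
turn 0.1 (0.0 rows) then shift mm x 0.0 y -0.0 z 3.0 (xy dist 0); without turn: [ 0. -0.  3.]
```

```bash
python3 -m inch '[[[1,0,0,3,0],[1,0,0,0.5,0]]]';  python3 - <<'E'
from h import *
go(.4935,-.0154,.0205,14.4)
d=shot("side","s6"); crop(d,270,200,120,90,6,"s6c")
E
```

```text
clock: 8.5
position: [0.4936, -0.0155, 0.0196]
ee_rot: [1.909, 2.466, 0.063]
force: [0.2, -0.3, -0.5]
width: 0.218
t 8.5 pos [493.6 -15.5  19.6] yaw 14.5 tilt 2.65 F [ 0.2 -0.3 -0.5] w 20.0 q7 0.5
turn 0.1 (0.0 rows) then shift mm x 0.1 y -0.0 z -0.9 (xy dist 0); without turn: [ 0.1 -0.  -0.9]
```

View pics/s6c.png

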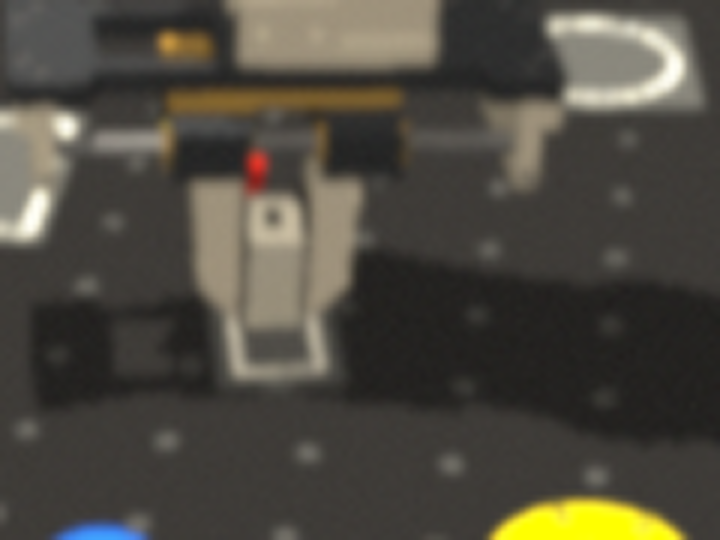

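```bash
python3 -m inch '[[[1,0,0,1.2,0]]]';  python3 - <<'E'
from h import *
go(.4935,-.0154,.0205,14.4)
E
```

```text
clock: 8.65
position: [0.4939, -0.0154, 0.0186]
ee_rot: [1.908, 2.466, 0.063]
force: [-2.3, -1.1, 18.2]
width: 0.218
t 8.65 pos [493.9 -15.4  18.6] yaw 14.5 tilt 2.68 F [-2.3 -1.1 18.2] w 20.1 q7 0.51
turn 0.1 (0.0 rows) then shift mm x 0.2 y -0.3 z -1.9 (xy dist 0); without turn: [ 0.2 -0.3 -1.9]
```

```bash
python3 -m inch '[[[0.5,0,0,0,0],[0.5,0,0,0,0],[0.5,0,0,0,0],[0.4,0,0,0,0]]]';  python3 - <<'E'
from h import *
go(.4935,-.0154,.11,14.4)
d=shot("wrist","w6"); crop(d,240,220,180,160,4,"w6c")
E
```

```text
clock: 9.05
position: [0.4945, -0.0154, 0.0189]
ee_rot: [1.908, 2.465, 0.064]
force: [0.5, -0.5, 0.4]
width: 0.515
t 9.05 pos [494.5 -15.4  18.9] yaw 14.5 tilt 2.73 F [ 0.5 -0.5  0.4] w 47.3 q7 0.51
turn 0.1 (0.0 rows) then shift mm x 0.9 y 3.4 z -91.0 (xy dist 3); without turn: [  0.8   3.4 -91. ]
```

View pics/w6c.png

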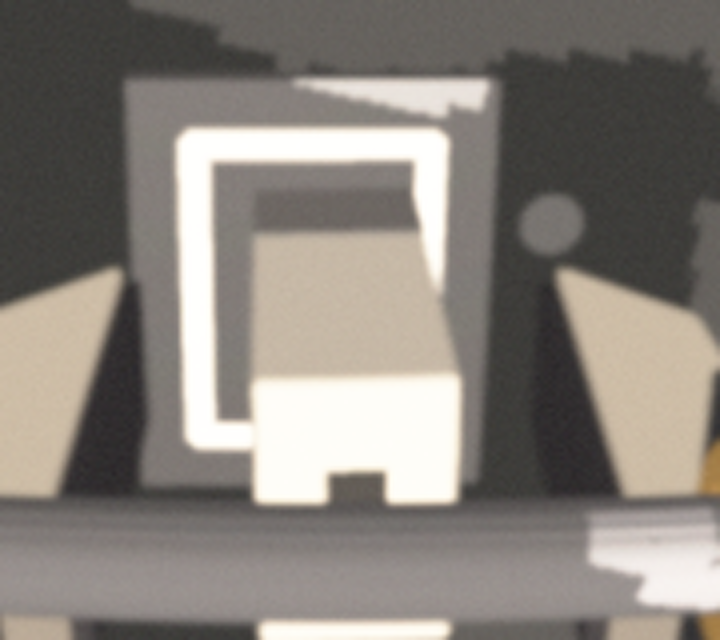

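```bash
python3 -m inch '[[[0.4,0,0,-12,0],[0.3,0,0,-25,0],[0,0,0,-25,0],[0,0,0,-25,0],[0,0,0,-20,0]]]';  python3 - <<'E'
from h import *
go(.6277,.161,.13,0)
d=shot("side","s7"); crop(d,200,180,200,150,4,"s7c")
E
```

```text
clock: 9.6
position: [0.4872, -0.0181, 0.1299]
ee_rot: [1.912, 2.467, 0.058]
force: [-0.3, -0.4, -0.4]
width: 0.899
t 9.6 pos [487.2 -18.1 129.9] yaw 14.5 tilt 2.41 F [-0.3 -0.4 -0.4] w 82.7 q7 0.4
turn 14.5 (1.7 rows) then shift mm x 179.0 y 140.3 z 8.3 (xy dist 227); without turn: [138.3 180.6   8.3]
```

View pics/s7c.png

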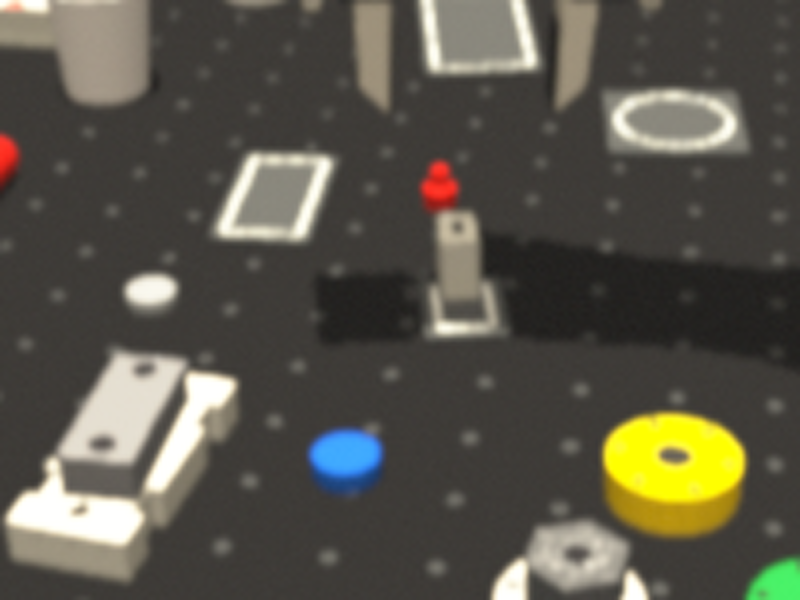

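```bash
python3 -m inch '[[[0,0,0,0,7.2],[0,0,0,0,7.2],[0,28,22,0,0],[0,28,22,0,0],[0,28,22,0,0],[0,28,22,0,0],[0,28,22,0,0],[0,28,22,0,0],[0,12,10,0,0],[0,0,0,0,0]]]';  python3 - <<'E'
from h import *
go(.6277,.161,.13,0)
d=shot("wrist","w8")
t=shot("top","t8")
crop(t,310,215,60,50,10,"t8v")
E
```

```text
clock: 10.65
position: [0.6371, 0.1657, 0.1529]
ee_rot: [2.223, 2.19, 0.078]
force: [0.4, -0.2, -0.2]
width: 1.002
t 10.65 pos [637.1 165.7 152.9] yaw -0.9 tilt 3.09 F [ 0.4 -0.2 -0.2] w 92.2 q7 -0.11
turn -0.9 (0.1 rows) then shift mm x -5.2 y -10.5 z 22.3 (xy dist 12); without turn: [ -5.3 -10.4  22.3]
```

View pics/w8.png

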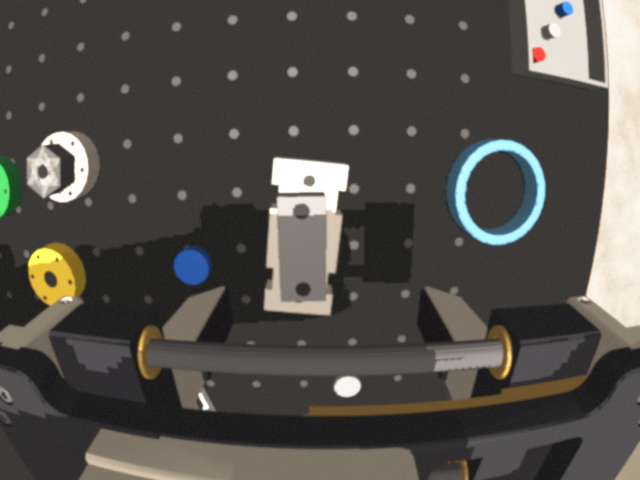

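View pics/t8v.png

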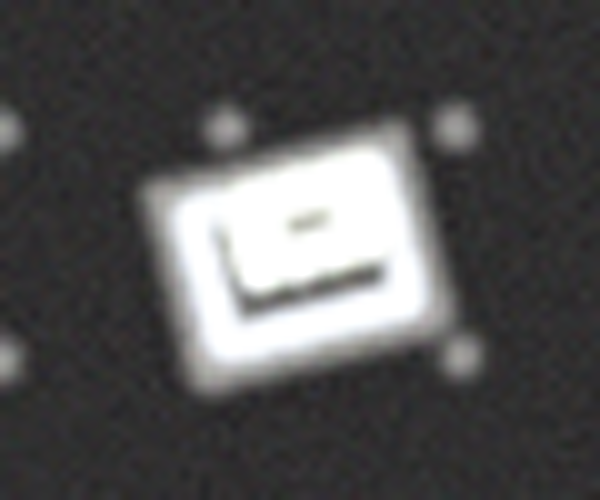

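```bash
sed -i 's/"F",s\["force"\]/"tz",np.degrees(Rt[:2,2]).round(2),"F",s["force"]/' h.py
python3 - <<'E'
from h import *
for rv in [(2.36,2.072,-.005),(-2.351,-2.081,.005),(2.311,2.127,-.006),(-2.226,-2.21,0),(2.229,2.21,.023),(-2.231,-2.211,-.013),(1.904,2.484,.037),(1.907,2.476,.047),(1.899,2.478,.056),(1.908,2.466,.063),(1.912,2.467,.058),(2.223,2.19,.078)]:
    print(np.degrees(R.from_rotvec(rv).as_matrix()[:2,2]).round(2))
t=load("t8"); print(at("top",t,340.8,237.1,.054))
go(.6277,.161,.13,0)
E
python3 -m inch '[[[0,0,0,0,0],[0,0,0,0,0],[0,0,0,0,0]]]'; python3 -c "
from h import *
go(.6277,.161,.13,0)"
```

```text
[-0.1  -0.17]
[-0.21 -0.04]
[-0.13 -0.18]
[-0.2  0.2]
[0.7  0.48]
[0.31 0.36]
[1.35 0.67]
[1.78 0.81]
[2.12 0.96]
[2.46 1.02]
[2.2  0.99]
[2.85 1.19]
[ 0.49458336 -0.01569733  0.054     ]
t 10.75 pos [635.8 163.2 152.7] yaw -1.0 tilt 3.02 tz [2.8  1.14] F [ 0.8 -0.5 -0.3] w 92.4 q7 -0.11
turn -1.0 (0.1 rows) then shift mm x -2.7 y -9.2 z 22.2 (xy dist 10); without turn: [-2.8 -9.2 22.2]
clock: 11.05
position: [0.6341, 0.1592, 0.1534]
ee_rot: [2.23, 2.183, 0.074]
force: [0.2, -0.3, 0.8]
width: 0.998
t 11.05 pos [634.1 159.2 153.4] yaw -1.2 tilt 2.94 tz [2.74 1.07] F [ 0.2 -0.3  0.8] w 91.8 q7 -0.11
turn -1.2 (0.1 rows) then shift mm x 1.3 y -7.5 z 23.1 (xy dist 8); without turn: [ 1.2 -7.5 23.1]
```

```bash
python3 -m inch '[[[0,0,-6,0,-1],[0,0,0,6,0],[0,0,0,6,0],[0,0,0,6,0],[0,0,0,6,0]]]'; python3 -c "
from h import *
go(.6277,.161,.13,0)"
```

```text
clock: 11.55
position: [0.6285, 0.1584, 0.1282]
ee_rot: [2.211, 2.202, 0.075]
force: [-0.2, 1.4, 0.2]
width: 1.0
t 11.55 pos [628.5 158.4 128.2] yaw -0.3 tilt 2.99 tz [2.79 1.09] F [-0.2  1.4  0.2] w 92.0 q7 -0.08
turn -0.3 (0.0 rows) then shift mm x 2.6 y -0.7 z -1.8 (xy dist 3); without turn: [ 2.6 -0.7 -1.8]
```

```bash
python3 -m inch '[[[0,0,0,-40,0],[0,0,0,-40,0],[0,0,0,-40,0]]]'; python3 -c "
from h import *
go(.6277,.161,.13,0)";  python3 -m inch '[[[0,0,0,10,0],[0,0,0,10,0],[0,0,0,10,0],[0,0,0,10,0],[0,0,0,10,0],[0,0,0,10,0],[0,0,0,10,0],[0,0,0,10,0]]]'; python3 -c "
from h import *
go(.6277,.161,.13,0)"
```

```text
clock: 11.85
position: [0.6184, 0.1558, 0.2414]
ee_rot: [2.215, 2.207, 0.051]
force: [1.4, 0.2, -0.7]
width: 1.001
t 11.85 pos [618.4 155.8 241.4] yaw -0.2 tilt 2.05 tz [1.91 0.75] F [ 1.4  0.2 -0.7] w 92.1 q7 -0.14
turn -0.2 (0.0 rows) then shift mm x 3.7 y 5.6 z 111.7 (xy dist 7); without turn: [  3.7   5.6 111.7]
clock: 12.65
position: [0.6237, 0.1574, 0.1575]
ee_rot: [2.213, 2.205, 0.058]
force: [-0.2, -0.0, 0.2]
width: 0.996
t 12.65 pos [623.7 157.4 157.5] yaw -0.2 tilt 2.33 tz [2.18 0.82] F [-0.2 -0.   0.2] w 91.7 q7 -0.1
turn -0.2 (0.0 rows) then shift mm x 3.2 y 2.9 z 27.6 (xy dist 4); without turn: [ 3.3  2.9 27.6]
```

```bash
python3 -m inch '[[[0,0,0,-45,0],[0,0,0,-45,0],[0,0,0,-45,0],[0,0,0,-20,0]]]'; python3 -c "
from h import *
go(.6277,.161,.13,0)";  python3 -m inch '[[[0,1,1,10,0],[0,1,1,10,0],[0,1,1,10,0],[0,1,1,10,0],[0,0,0,10,0],[0,0,0,10,0],[0,0,0,10,0],[0,0,0,10,0],[0,0,0,10,0],[0,0,0,10,0],[0,0,0,10,0],[0,0,0,10,0]]]'; python3 -c "
from h import *
go(.6277,.161,.13,0)"
```

```text
clock: 13.05
position: [0.615, 0.1549, 0.308]
ee_rot: [2.217, 2.209, 0.038]
force: [0.5, -0.4, -0.7]
width: 1.002
t 13.05 pos [615.  154.9 308. ] yaw -0.2 tilt 1.52 tz [1.43 0.51] F [ 0.5 -0.4 -0.7] w 92.2 q7 -0.16
turn -0.2 (0.0 rows) then shift mm x 4.5 y 8.3 z 178.3 (xy dist 9); without turn: [  4.5   8.2 178.3]
clock: 14.25
position: [0.6224, 0.1603, 0.1764]
ee_rot: [2.218, 2.209, 0.036]
force: [0.4, -0.2, 0.6]
width: 1.001
t 14.25 pos [622.4 160.3 176.4] yaw -0.2 tilt 1.48 tz [1.39 0.49] F [ 0.4 -0.2  0.6] w 92.1 q7 -0.12
turn -0.2 (0.0 rows) then shift mm x 0.3 y 4.1 z 46.5 (xy dist 4); without turn: [ 0.3  4.1 46.5]
```

```bash
python3 -m inch '[[[0,0,1,11,0],[0,0,1,11,0],[0,0,1,11,0],[0,0,1,11,0],[0,0,0,11,0],[0,0,0,11,0],[0,0,0,11,0],[0,0,0,11,0],[0,0,0,11,0],[0,0,0,11,0],[0,0,0,11,0],[0,0,0,11,0]]]'; python3 -c "
from h import *
go(.6277,.161,.028,0)"
```

```text
clock: 15.45
position: [0.6306, 0.1616, 0.0328]
ee_rot: [2.217, 2.209, 0.037]
force: [0.8, 1.0, -0.7]
width: 0.998
t 15.45 pos [630.6 161.6  32.8] yaw -0.2 tilt 1.51 tz [1.43 0.5 ] F [ 0.8  1.  -0.7] w 91.8 q7 -0.04
turn -0.2 (0.0 rows) then shift mm x -0.7 y -3.0 z 4.7 (xy dist 3); without turn: [-0.7 -3.   4.7]
```

```bash
python3 -m inch '[[[0,-0.7,-3,4.5,0],[0.3,0,0,0,0],[1,0,0,0,0],[1,0,0,0,0],[1,0,0,0,0],[1,0,0,0,0],[1,0,0,0,0],[1,0,0,0,0],[1,0,0,0,0],[1,0,0,0,0]]]' 25; python3 -c "
from h import *
go(.6277,.161,.028,0)"
```

```text
clock: 16.45
position: [0.6276, 0.161, 0.0278]
ee_rot: [2.217, 2.209, 0.038]
force: [0.8, 0.8, 0.0]
width: 0.392
t 16.45 pos [627.6 161.   27.8] yaw -0.2 tilt 1.53 tz [1.45 0.51] F [0.8 0.8 0. ] w 36.0 q7 -0.04
turn -0.2 (0.0 rows) then shift mm x 0.0 y 0.1 z -0.2 (xy dist 0); without turn: [ 0.   0.1 -0.2]
```

```bash
python3 -m inch '[[[1,0,0,-8,0],[1,0,0,-25,0],[1,0,0,-35,0],[1,0,0,-35,0]]]'; python3 -c "
from h import *
go(.6275,-.125,.12,2.5)
d=shot('side','s9'); crop(d,170,140,200,150,4,'s9c')"
```

```text
clock: 16.85
position: [0.621, 0.1591, 0.129]
ee_rot: [2.221, 2.212, 0.021]
force: [1.4, 0.6, -1.8]
width: 0.387
t 16.85 pos [621.  159.1 129. ] yaw -0.2 tilt 0.87 tz [0.82 0.28] F [ 1.4  0.6 -1.8] w 35.6 q7 -0.09
turn -2.7 (0.3 rows) then shift mm x -284.1 y -6.0 z 7.7 (xy dist 284); without turn: [-284.1    7.5    7.7]
```

View pics/s9c.png

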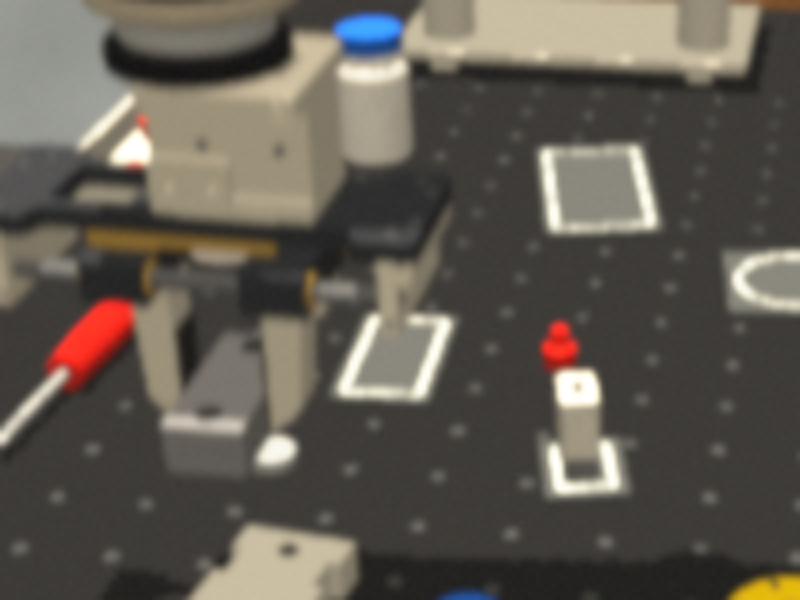

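```bash
python3 -m inch '[[[1,-20,0,0,-2.7],[1,-25,0,0,0],[1,-25,0,0,0],[1,-25,0,0,0],[1,-25,0,0,0],[1,-25,0,0,0],[1,-25,0,0,0],[1,-25,0,0,0],[1,-25,0,0,0],[1,-15,0,0,0],[1,-8,0,0,0]]]'; python3 -c "
from h import *
go(.6275,-.125,.12,2.5)
d=shot('wrist','w9')"
```

```text
clock: 18.0
position: [0.6363, -0.0888, 0.1404]
ee_rot: [2.156, 2.266, 0.046]
force: [0.5, 0.2, -0.7]
width: 0.39
t 18.0 pos [636.3 -88.8 140.4] yaw 2.8 tilt 1.88 tz [1.75 0.68] F [ 0.5  0.2 -0.7] w 35.8 q7 0.36
turn 0.3 (0.0 rows) then shift mm x -35.9 y -11.0 z 19.7 (xy dist 38); without turn: [-35.9 -11.2  19.7]
```

View pics/w9.png

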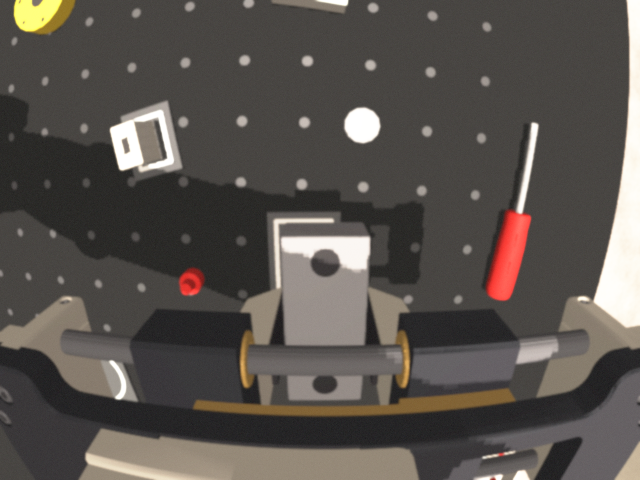

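Run:
```python
from h import *
d=load("w9"); crop(d,240,190,130,110,6,"w9c")
A=at("wrist",d,267,212,.004,d["pose"]);B=at("wrist",d,341,212,.004,d["pose"])
print(A,B,np.linalg.norm(A-B)); m=(A+B)/2; a=np.radians(2.5); print(m+.054*np.array([np.sin(a),-np.cos(a),0]))
```

```text
[ 0.59471093 -0.07361055  0.004     ] [ 0.65517069 -0.07114683  0.004     ] 0.060509936571026296
[ 0.62729626 -0.12632729  0.004     ]
```

View pics/w9c.png

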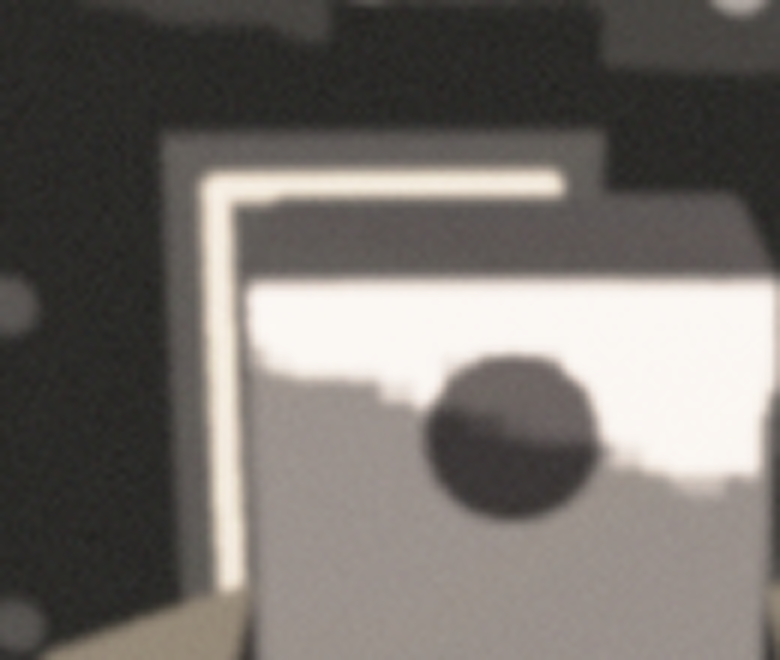

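```bash
python3 -m inch '[[[1,-10,-4,5,0],[1,-10,-4,8,0],[1,-9,-3,8,0],[1,-5,0,10,0],[1,0,0,10,0],[1,0,0,10,0],[1,0,0,10,0],[1,0,0,10,0]]]'; python3 -c "
from h import *
go(.627,-.126,.03,2.5)"
```

```text
clock: 18.85
position: [0.6288, -0.1214, 0.0623]
ee_rot: [2.152, 2.271, 0.048]
force: [0.7, 0.3, -1.4]
width: 0.385
t 18.85 pos [ 628.8 -121.4   62.3] yaw 3.1 tilt 1.9 tz [1.72 0.8 ] F [ 0.7  0.3 -1.4] w 35.4 q7 0.46
turn 0.6 (0.1 rows) then shift mm x -4.9 y -3.0 z 32.1 (xy dist 6); without turn: [-4.8 -3.  32.1]
```

```bash
python3 -m inch '[[[1,-4.5,-3,8,0.6],[1,0,-1,9,0],[1,0,0,9,0],[1,0,0,9,0],[1,0,0,8,0]]]'; python3 -c "
from h import *
go(.627,-.126,.0105,2.5)"
```

```text
clock: 19.35
position: [0.6261, -0.125, 0.0147]
ee_rot: [2.165, 2.26, 0.048]
force: [0.8, -0.0, -1.6]
width: 0.388
t 19.35 pos [ 626.1 -125.    14.7] yaw 2.5 tilt 1.87 tz [1.68 0.81] F [ 0.8 -0.  -1.6] w 35.7 q7 0.48
turn -0.0 (0.0 rows) then shift mm x -1.0 y 0.8 z 4.2 (xy dist 1); without turn: [-1.   0.8  4.2]
```

```bash
python3 -m inch '[[[1,-1,0.8,3,0],[1,0,0,1,0]]]'; python3 -c "
from h import *
go(.627,-.126,.0105,2.5)"
```

```text
clock: 19.55
position: [0.6268, -0.1258, 0.0097]
ee_rot: [2.165, 2.262, 0.047]
force: [-4.7, 0.9, 17.9]
width: 0.391
t 19.55 pos [ 626.8 -125.8    9.7] yaw 2.5 tilt 1.82 tz [1.62 0.83] F [-4.7  0.9 17.9] w 36.0 q7 0.49
turn -0.0 (0.0 rows) then shift mm x -0.2 y 0.2 z -0.8 (xy dist 0); without turn: [-0.2  0.2 -0.8]
```

```bash
python3 -m inch '[[[0.3,0,0,0,0],[0.3,0,0,0,0],[0.3,0,0,0,0],[0.2,0,0,0,0],[0.2,0,0,-10,0],[0,0,0,-40,0],[0,0,0,-40,0],[0,0,0,-40,0],[0,0,0,-30,0]]]'; python3 -c "
from h import *
go(.404,.238,.15,30)
d=shot('wrist','w10')"
```

```text
clock: 20.45
position: [0.6203, -0.1281, 0.1744]
ee_rot: [2.169, 2.264, 0.042]
force: [0.2, 0.4, 0.5]
width: 0.992
t 20.45 pos [ 620.3 -128.1  174.4] yaw 2.4 tilt 1.57 tz [1.32 0.84] F [0.2 0.4 0.5] w 91.2 q7 0.4
turn -27.6 (3.2 rows) then shift mm x 425.2 y -4.8 z 24.8 (xy dist 425); without turn: [ 374.7 -200.9   24.8]
```

View pics/w10.png

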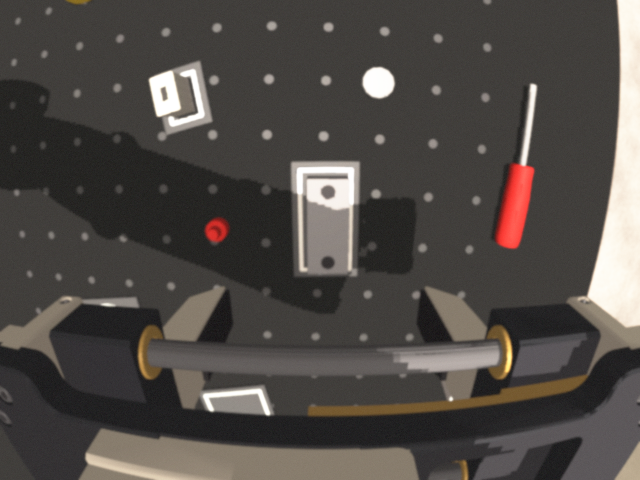

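```bash
python3 -m inch '[[[0,0,0,0,-6.9],[0,0,0,0,-6.9],[0,0,0,0,-6.9],[0,0,0,0,-6.9],[0,30,0,0,0],[0,30,0,0,0],[0,30,0,0,0],[0,30,0,0,0],[0,30,0,0,0],[0,30,0,0,0],[0,30,0,0,0],[0,30,0,0,0]]]';python3 -c "
from h import *
go(.404,.238,.17,30)"
```

```text
clock: 21.7
position: [0.4975, 0.0765, 0.1876]
ee_rot: [1.538, 2.699, 0.048]
force: [-0.0, 0.0, 0.2]
width: 1.002
t 21.7 pos [497.5  76.5 187.6] yaw 30.7 tilt 2.67 tz [2.62 0.56] F [-0.   0.   0.2] w 92.2 q7 0.36
turn 0.7 (0.1 rows) then shift mm x 186.9 y -1.0 z 14.8 (xy dist 187); without turn: [186.9   1.2  14.8]
```

```bash
python3 -m inch '[[[0,22,0,0,0.7],[0,22,0,0,0],[0,22,0,0,0],[0,22,0,0,0],[0,22,0,0,0],[0,22,0,0,0],[0,20,0,0,0],[0,10,0,-10,0],[0,0,0,-40,0],[0,0,0,-40,0],[0,0,0,-20,0],[0,0,0,0,0]]]';python3 -c "
from h import *
go(.404,.238,.17,30)
d=shot('wrist','w11');crop(d,240,60,200,150,4,'w11c')"
```

```text
clock: 22.9
position: [0.403, 0.2233, 0.305]
ee_rot: [1.547, 2.691, 0.058]
force: [1.2, 0.8, 0.3]
width: 0.998
t 22.9 pos [403.  223.3 305. ] yaw 30.2 tilt 3.01 tz [2.9  0.81] F [1.2 0.8 0.3] w 91.8 q7 -0.1
turn 0.2 (0.0 rows) then shift mm x 14.0 y 1.4 z 135.1 (xy dist 14); without turn: [ 14.    1.4 135.1]
```

View pics/w11.png

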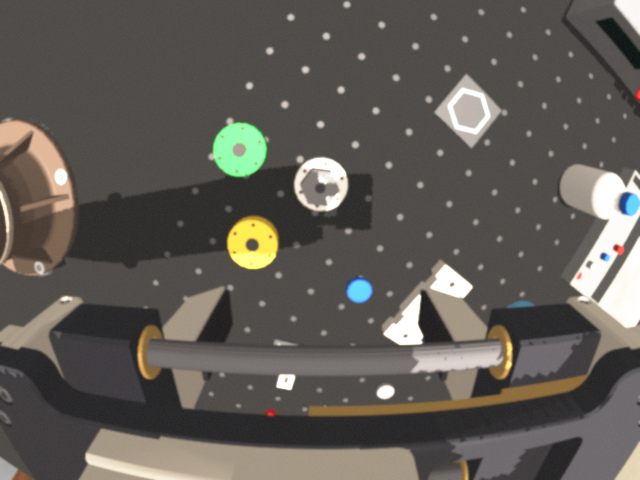

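```bash
python3 -m inch '[[[0,1,0,10,0],[0,0,0,12,0],[0,0,0,12,0],[0,0,0,12,0],[0,0,0,12,0],[0,0,0,12,0],[0,0,0,12,0],[0,0,0,12,0],[0,0,0,12,0],[0,0,0,12,0],[0,0,0,12,0],[0,0,0,6,0]]]';python3 -c "
from h import *
go(.404,.238,.17,30)
d=shot('wrist','w12');crop(d,240,170,180,135,4,'w12c')"
```

```text
clock: 24.15
position: [0.3974, 0.2153, 0.1415]
ee_rot: [1.558, 2.697, 0.014]
force: [-0.5, 0.3, -0.7]
width: 1.001
t 24.15 pos [397.4 215.3 141.5] yaw 30.0 tilt 1.61 tz [ 1.58 -0.32] F [-0.5  0.3 -0.7] w 92.1 q7 -0.07
turn -0.0 (0.0 rows) then shift mm x 15.8 y 17.7 z -28.5 (xy dist 24); without turn: [ 15.8  17.7 -28.5]
```

View pics/w12c.png

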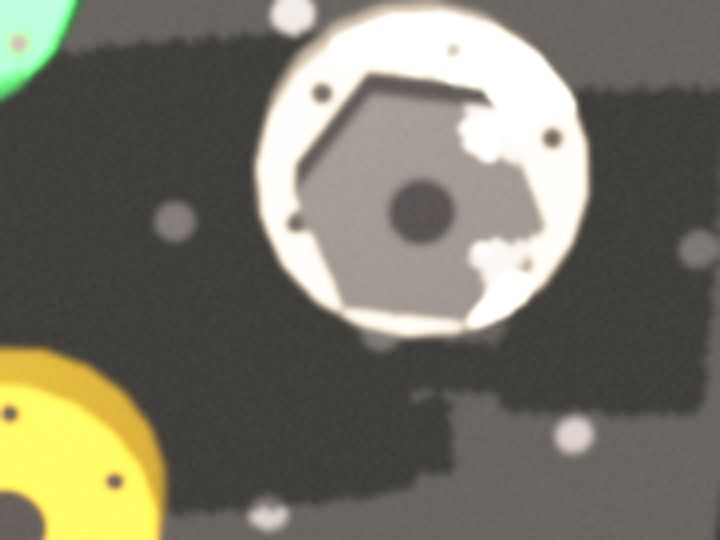

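Run:
```python
from h import *
d=load("w12"); c=lambda u,v:(240+u/4,170+v/4)
W=np.array([at("wrist",d,*c(*p),.046,d["pose"])[:2] for p in [(370,92),(492,102),(543,228),(468,322),(342,308),(298,190)]])*1000
m=W.mean(0); print(m, np.hypot(*(W-m).T), np.degrees(np.arctan2(*(W-m).T[::-1]))%60)
print("hole",at("wrist",d,*c(421,211),.046,d["pose"]))
C=np.array([at("wrist",d,*c(422+165*np.cos(a),172+165*np.sin(a)),.022,d["pose"])[:2] for a in np.arange(0,6.28,.3)],np.float32)
print("disc",cv2.minEnclosingCircle(C*1000))
print("holes", [at("wrist",d,*c(*p),.022,d["pose"])[:2].round(4) for p in [(453,50),(322,92),(552,137),(297,221)]])
d=load("w11")
P=np.array([at("wrist",d,*p,.004,d["pose"])[:2] for p in [(469,74),(501,111),(473,147),(435,111)]])*1000
print("padhex",P.mean(0),[np.hypot(*(P[i]-P[i-1])) for i in range(4)])
```

```text
[405.8260718 237.5278081] [22.80207393 22.91333357 22.59403007 23.39007256 23.07611124 21.711236  ] [22.94212589 27.26141545 20.66846462 23.38248255 23.73897623 20.80904661]
hole [0.406322   0.23727107 0.046     ]
disc ((408.3808898925781, 238.50143432617188), 33.04282760620117)
holes [array([0.4004, 0.2625]), array([0.3831, 0.2431]), array([0.4258, 0.2577]), array([0.3916, 0.2186])]
padhex [527.30250238 421.43091816] [np.float64(70.88080472409301), np.float64(66.86461484122299), np.float64(66.02727144615234), np.float64(71.06754513531203)]
```

```bash
python3 -m inch '[[[0,5,6,0,-7.7],[0,8,8,0,-7.7],[0,8,0,0,-7.6],[0,0,0,0,0]]]';python3 -c "
from h import *
go(.4061,.2374,.07,53)"
```

```text
clock: 24.6
position: [0.3936, 0.2379, 0.1379]
ee_rot: [0.971, 2.962, -0.004]
force: [0.2, 0.6, 0.4]
width: 0.997
t 24.6 pos [393.6 237.9 137.9] yaw 53.7 tilt 1.41 tz [ 1.29 -0.59] F [0.2 0.6 0.4] w 91.8 q7 0.27
turn 0.7 (0.1 rows) then shift mm x -8.6 y 6.8 z 68.2 (xy dist 11); without turn: [-8.7  6.7 68.2]
```

```bash
python3 -m inch '[[[0,-4,4,0,0.7],[0,-4,3,8,0],[0,0,0,9,0],[0,0,0,10,0],[0,0,0,10,0],[0,0,0,10,0],[0,0,0,10,0]]]';python3 -c "
from h import *
go(.4061,.2374,.028,53)"
```

```text
clock: 25.3
position: [0.4075, 0.2364, 0.0765]
ee_rot: [1.011, 2.947, -0.004]
force: [0.5, -0.3, 0.5]
width: 0.998
t 25.3 pos [407.5 236.4  76.5] yaw 52.1 tilt 1.47 tz [ 1.34 -0.61] F [ 0.5 -0.3  0.5] w 91.8 q7 0.27
turn -0.9 (0.1 rows) then shift mm x 2.9 y -0.3 z 48.4 (xy dist 3); without turn: [ 2.9 -0.4 48.4]
```

```bash
python3 -m inch '[[[0,2,-0.4,8,-0.9],[0,0,0,10,0],[0,0,0,10,0],[0,0,0,10,0],[0,0,0,6,0],[0,0,0,2,0]]]';python3 -c "
from h import *
go(.4061,.2374,.028,53)"
```

```text
clock: 25.9
position: [0.4056, 0.2364, 0.0247]
ee_rot: [0.986, 2.958, -0.007]
force: [0.6, -0.5, -0.3]
width: 0.997
t 25.9 pos [405.6 236.4  24.7] yaw 53.1 tilt 1.4 tz [ 1.22 -0.69] F [ 0.6 -0.5 -0.3] w 91.7 q7 0.29
turn 0.1 (0.0 rows) then shift mm x 0.1 y 1.1 z -3.3 (xy dist 1); without turn: [ 0.1  1.1 -3.3]
```

```bash
python3 -m inch '[[[0,0,1,-3.5,0],[1,0,0,0,0],[1,0,0,0,0],[1,0,0,0,0],[1,0,0,0,0],[1,0,0,0,0],[1,0,0,0,0],[1,0,0,0,0],[1,0,0,0,0],[1,0,0,0,0]]]' 15;python3 -c "
from h import *
go(.4061,.2374,.028,53)"
```

```text
clock: 26.9
position: [0.407, 0.2379, 0.0297]
ee_rot: [0.986, 2.956, -0.004]
force: [0.2, 0.2, -0.1]
width: 0.437
t 26.9 pos [407.  237.9  29.7] yaw 53.1 tilt 1.46 tz [ 1.33 -0.61] F [ 0.2  0.2 -0.1] w 40.2 q7 0.29
turn 0.1 (0.0 rows) then shift mm x 0.5 y -0.9 z 1.7 (xy dist 1); without turn: [ 0.5 -0.9  1.7]
```

```bash
python3 -m inch '[[[1,0,0,-8,0],[1,0,0,-20,0],[1,0,0,-30,0],[1,0,0,-30,0]]]';python3 -c "
from h import *
go(.526,.4205,.11,53)
d=shot('side','s12'); crop(d,290,250,200,150,4,'s12c')"
```

```text
clock: 27.3
position: [0.4024, 0.2368, 0.118]
ee_rot: [0.987, 2.961, -0.016]
force: [1.2, 0.5, -0.4]
width: 0.433
t 27.3 pos [402.4 236.8 118. ] yaw 53.1 tilt 1.31 tz [ 0.92 -0.93] F [ 1.2  0.5 -0.4] w 39.8 q7 0.28
turn 0.1 (0.0 rows) then shift mm x 11.9 y 221.1 z 7.0 (xy dist 221); without turn: [ 11.5 221.1   7. ]
```

View pics/s12c.png

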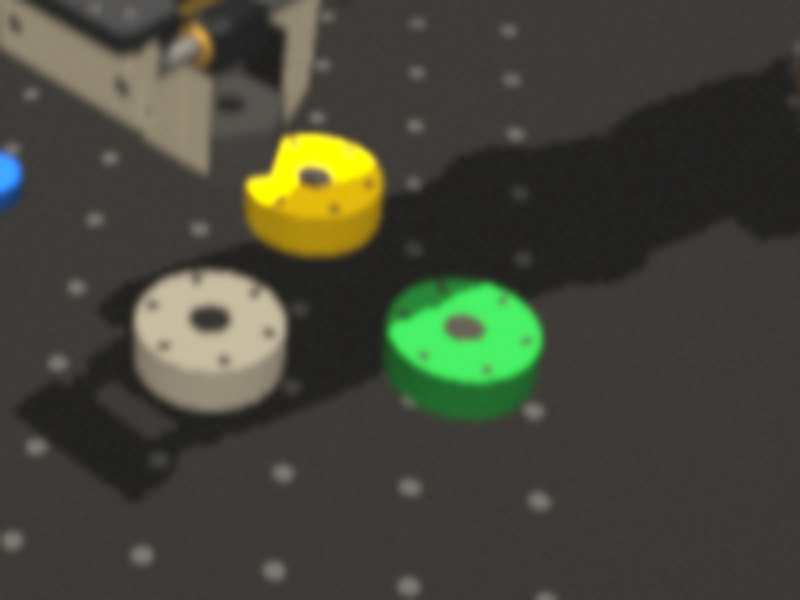

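```bash
python3 -m inch '[[[1,0,15,0,0],[1,1,22,0,0],[1,1,22,0,0],[1,1,22,0,0],[1,1,22,0,0],[1,1,22,0,0],[1,1,22,0,0],[1,1,10,0,0]]]';python3 -c "
from h import *
go(.526,.4205,.11,53)
d=shot('wrist','w13')"
```

```text
clock: 28.15
position: [0.4958, 0.3713, 0.129]
ee_rot: [0.989, 2.954, -0.001]
force: [-0.3, -0.3, -0.8]
width: 0.435
t 28.15 pos [495.8 371.3 129. ] yaw 53.0 tilt 1.51 tz [ 1.41 -0.52] F [-0.3 -0.3 -0.8] w 40.0 q7 0.21
turn -0.0 (0.0 rows) then shift mm x 6.0 y 57.3 z 19.3 (xy dist 58); without turn: [ 6.  57.3 19.3]
```

View pics/w13.png

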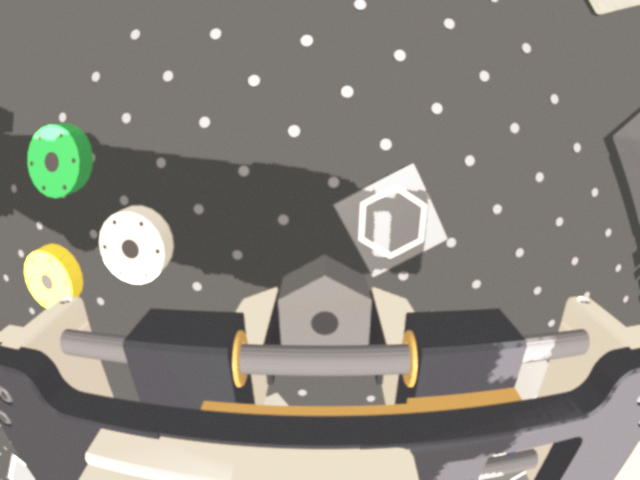

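Run:
```python
from h import *
d=load("w13"); crop(d,325,155,130,125,6,"w13c")
P=np.array([at("wrist",d,*p,.004,d["pose"])[:2] for p in [(415,164),(447,239),(375,275),(334,208)]])*1000
print("padhex",P.mean(0),[np.hypot(*(P[i]-P[i-1])) for i in range(4)])
print(at("wrist",d,392.5,221,.004,d["pose"]))
```

```text
padhex [527.00220281 420.70215334] [np.float64(72.11612936793124), np.float64(69.25575772850182), np.float64(67.70026539401074), np.float64(67.21938069081459)]
[0.52517767 0.42057995 0.004     ]
```

View pics/w13c.png

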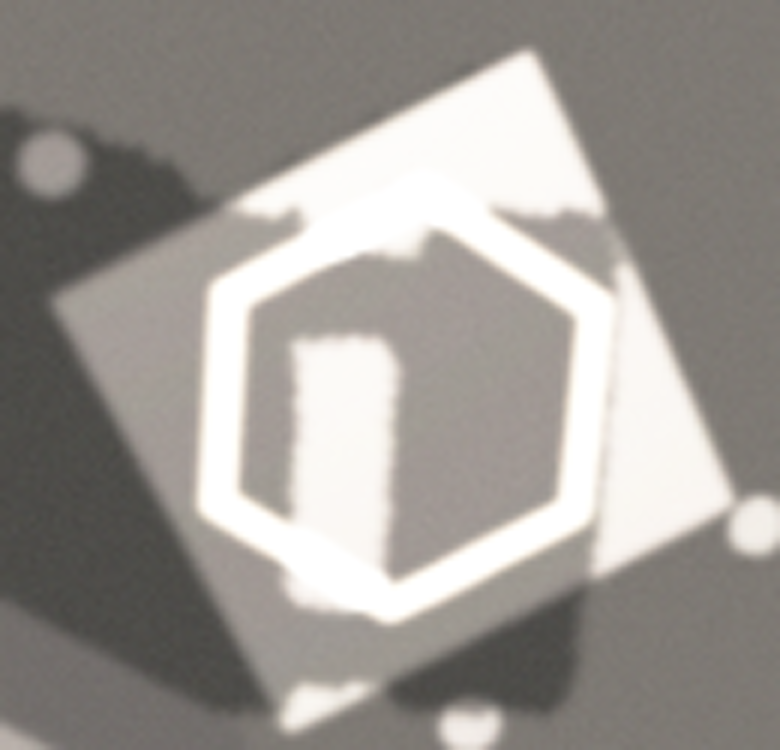

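```bash
python3 -m inch '[[[1,2,15,5,0],[1,2,15,5,0],[1,2,15,8,0],[1,0,10,8,0],[1,0,3,8,0],[1,0,0,8,0],[1,0,0,8,0]]]';python3 -c "
from h import *
go(.526,.4206,.035,53)"
```

```text
clock: 28.9
position: [0.5265, 0.4181, 0.0779]
ee_rot: [0.991, 2.954, -0.006]
force: [-0.3, 0.5, 0.0]
width: 0.433
t 28.9 pos [526.5 418.1  77.9] yaw 52.9 tilt 1.49 tz [ 1.33 -0.67] F [-0.3  0.5  0. ] w 39.9 q7 0.19
turn -0.1 (0.0 rows) then shift mm x 3.0 y 1.5 z 42.9 (xy dist 3); without turn: [ 3.   1.5 42.9]
```

```bash
python3 -m inch '[[[1,3,1,8,0],[1,0,0,8,0],[1,0,0,9,0],[1,0,0,9,0],[1,0,0,9,0],[1,0,0,8,0],[1,0,0,5,0]]]';python3 -c "
from h import *
go(.526,.4206,.0125,53)"
```

```text
clock: 29.6
position: [0.5249, 0.418, 0.0162]
ee_rot: [0.993, 2.954, -0.009]
force: [-0.3, -0.0, -1.6]
width: 0.435
t 29.6 pos [524.9 418.   16.2] yaw 52.8 tilt 1.47 tz [ 1.25 -0.78] F [-0.3 -0.  -1.6] w 40.0 q7 0.19
turn -0.2 (0.0 rows) then shift mm x 0.8 y 2.7 z 3.7 (xy dist 3); without turn: [0.8 2.7 3.7]
```

```bash
python3 -m inch '[[[1,0.8,2.7,2.5,0],[1,0,0,2,0]]]';python3 -c "
from h import *
go(.526,.4206,.0125,53)"
```

```text
clock: 29.8
position: [0.5261, 0.4207, 0.0115]
ee_rot: [0.993, 2.954, -0.01]
force: [-7.0, -3.8, 23.0]
width: 0.432
t 29.8 pos [526.1 420.7  11.5] yaw 52.8 tilt 1.45 tz [ 1.22 -0.79] F [-7.  -3.8 23. ] w 39.8 q7 0.19
turn -0.2 (0.0 rows) then shift mm x -0.1 y -0.2 z -1.0 (xy dist 0); without turn: [-0.1 -0.2 -1. ]
```

Contact; release and rise.

```bash
python3 -m inch '[[[0.3,0,0,0,0],[0.3,0,0,0,0],[0.2,0,0,0,0],[0.1,0,0,0,0],[0,0,0,-10,0],[0,0,0,-30,0],[0,0,0,-35,0],[0,0,0,-35,0],[0,0,0,-25,0]]]';python3 -c "
from h import *
go(.4083,.238,.13,30)
d=shot('wrist','w14')"
```

```text
clock: 30.7
position: [0.5218, 0.4217, 0.1503]
ee_rot: [0.994, 2.957, -0.017]
force: [0.1, 0.2, 0.0]
width: 1.001
t 30.7 pos [521.8 421.7 150.3] yaw 52.8 tilt 1.41 tz [ 1.02 -0.98] F [0.1 0.2 0. ] w 92.1 q7 0.18
turn 22.8 (2.7 rows) then shift mm x -101.8 y -190.3 z 21.5 (xy dist 216); without turn: [ -20.  -214.9   21.5]
```

View pics/w14.png

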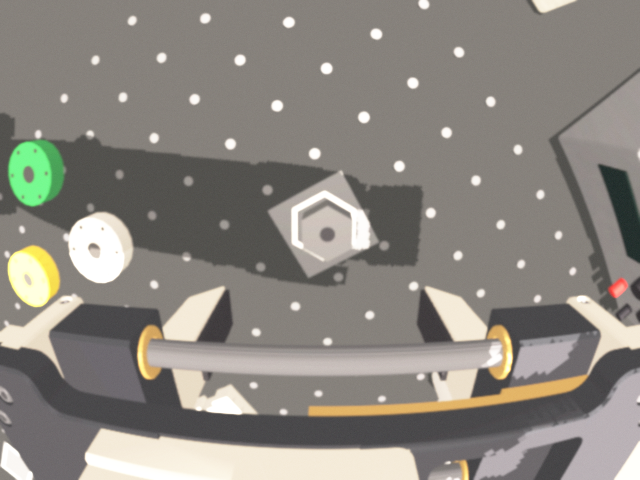

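```bash
python3 -m inch '[[[0,0,0,0,7.6],[0,0,0,0,7.6],[0,0,0,0,7.6],[0,-12,-22,0,0],[0,-12,-22,0,0],[0,-12,-22,0,0],[0,-12,-22,0,0],[0,-12,-22,0,0],[0,-12,-22,0,0],[0,-10,-20,0,0],[0,-5,-10,0,0],[0,0,0,0,0]]]';python3 -c "
from h import *
go(.4083,.238,.13,30)
d=shot('wrist','w15');crop(d,200,130,240,180,3,'w15c')"
```

```text
clock: 31.95
position: [0.4218, 0.2649, 0.1629]
ee_rot: [1.578, 2.684, 0.022]
force: [-0.3, 0.2, -0.7]
width: 1.001
t 31.95 pos [421.8 264.9 162.9] yaw 29.1 tilt 1.78 tz [ 1.78 -0.1 ] F [-0.3  0.2 -0.7] w 92.1 q7 -0.11
turn -0.9 (0.1 rows) then shift mm x -16.0 y -26.0 z 32.5 (xy dist 31); without turn: [-16.4 -25.8  32.5]
```

View pics/w15c.png

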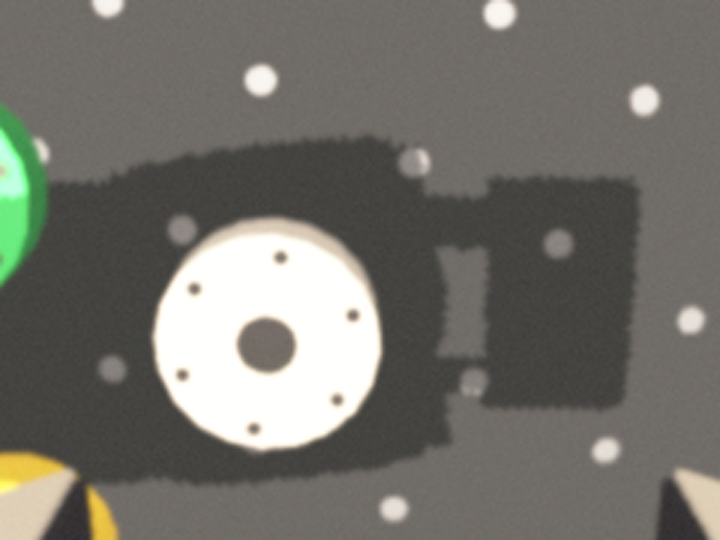

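```bash
python3 -c "
from h import *
d=load('w15'); print(at('wrist',d,289,245,.022,d['pose']))
go(.4083,.238,.06,30)"
```

```text
[0.4090085  0.23779784 0.022     ]
t 32.0 pos [422.4 265.8 163. ] yaw 29.1 tilt 1.81 tz [ 1.81 -0.07] F [0.3 0.3 0.1] w 92.0 q7 -0.11
turn -0.9 (0.1 rows) then shift mm x -15.3 y -28.8 z 102.5 (xy dist 33); without turn: [-15.8 -28.6 102.5]
```

```bash
python3 -m inch '[[[0,-8,-14,0,-0.9],[0,-8,-14,0,0],[0,0,-2,8,0],[0,0,0,10,0],[0,0,0,10,0],[0,0,0,10,0],[0,0,0,10,0],[0,0,0,10,0],[0,0,0,10,0],[0,0,0,10,0],[0,0,0,10,0]]]';python3 -c "
from h import *
go(.4087,.2379,.006,30)"
```

```text
clock: 33.1
position: [0.4105, 0.2425, 0.0673]
ee_rot: [1.551, 2.698, 0.03]
force: [-0.3, -0.8, -0.9]
width: 1.001
t 33.1 pos [410.5 242.5  67.3] yaw 30.2 tilt 2.03 tz [2.02 0.13] F [-0.3 -0.8 -0.9] w 92.1 q7 -0.04
turn 0.2 (0.0 rows) then shift mm x -2.1 y -5.8 z 61.2 (xy dist 6); without turn: [-2.  -5.8 61.2]
```

```bash
python3 -m inch '[[[0,-2,-5.5,8,0],[0,0,-0.5,10,0],[0,0,0,10,0],[0,0,0,10,0],[0,0,0,8,0]]]';python3 -c "
from h import *
go(.4087,.2379,.007,30)"
```

```text
clock: 33.6
position: [0.4077, 0.2372, 0.017]
ee_rot: [1.552, 2.697, 0.03]
force: [0.5, 0.8, -0.6]
width: 1.002
t 33.6 pos [407.7 237.2  17. ] yaw 30.2 tilt 2.02 tz [2.02 0.12] F [ 0.5  0.8 -0.6] w 92.2 q7 -0.01
turn 0.2 (0.0 rows) then shift mm x 0.3 y 0.9 z 10.0 (xy dist 1); without turn: [ 0.3  0.9 10. ]
```

```bash
python3 -m inch '[[[0,0.3,0.9,6,0],[0,0,0,3.5,0],[1,0,0,0,0],[1,0,0,0,0],[1,0,0,0,0],[1,0,0,0,0],[1,0,0,0,0],[1,0,0,0,0]]]' 20;python3 -c "
from h import *
go(.4087,.2379,.007,30)"
```

```text
clock: 34.4
position: [0.409, 0.2382, 0.0064]
ee_rot: [1.552, 2.697, 0.031]
force: [0.5, -0.2, -0.9]
width: 0.693
t 34.4 pos [409.  238.2   6.4] yaw 30.2 tilt 2.03 tz [2.03 0.13] F [ 0.5 -0.2 -0.9] w 63.7 q7 -0.01
turn 0.2 (0.0 rows) then shift mm x -0.1 y -0.4 z -0.6 (xy dist 0); without turn: [-0.1 -0.4 -0.6]
```

```bash
python3 -m inch '[[[1,0,0,-8,0],[1,0,0,-20,0],[1,0,0,-30,0],[1,0,0,-35,0],[1,0,0,-20,0]]]';python3 -c "
from h import *
go(.44,0,.13,0)
go(.391,-.263,.13,0)
d=shot('side','s15'); crop(d,290,200,200,150,4,'s15c')"
```

```text
clock: 34.9
position: [0.4029, 0.2362, 0.1225]
ee_rot: [1.554, 2.699, 0.021]
force: [0.7, 1.4, -0.8]
width: 0.696
t 34.9 pos [402.9 236.2 122.5] yaw 30.2 tilt 1.75 tz [ 1.74 -0.1 ] F [ 0.7  1.4 -0.8] w 64.0 q7 -0.06
turn 30.2 (3.5 rows) then shift mm x -236.2 y 37.3 z -5.9 (xy dist 239); without turn: [-223.   -86.4   -5.9]
t 34.9 pos [402.9 236.2 122.5] yaw 30.2 tilt 1.75 tz [ 1.74 -0.1 ] F [ 0.7  1.4 -0.8] w 64.0 q7 -0.06
turn 30.2 (3.5 rows) then shift mm x -499.2 y -11.6 z -6.9 (xy dist 499); without turn: [-425.8 -260.9   -6.9]
```

View pics/s15c.png

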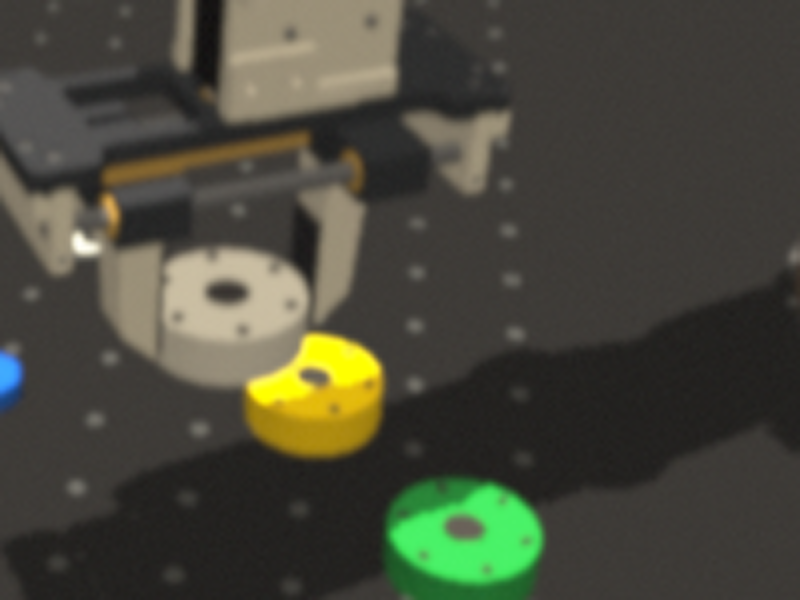

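```bash
python3 -m inch '[[[1,0,0,-5,7.5],[1,0,0,0,7.5],[1,0,0,0,7.5],[1,0,0,0,7.5],[1,-24,4,0,0],[1,-24,4,0,0],[1,-24,4,0,0],[1,-24,4,0,0],[1,-24,4,0,0],[1,-24,4,0,0],[1,-24,4,0,0],[1,-24,4,0,0]]]';python3 -c "
from h import *
go(.391,-.263,.13,0)
go(.391,-.263,.13,-30)"
```

```text
clock: 36.15
position: [0.4316, 0.0418, 0.1346]
ee_rot: [2.221, 2.193, 0.05]
force: [0.8, -0.7, -0.6]
width: 0.693
t 36.15 pos [431.6  41.8 134.6] yaw -0.7 tilt 2.16 tz [2.11 0.46] F [ 0.8 -0.7 -0.6] w 63.8 q7 -0.08
turn -0.7 (0.1 rows) then shift mm x -304.8 y -40.7 z 0.7 (xy dist 308); without turn: [-305.3  -36.8    0.7]
t 36.15 pos [431.6  41.8 134.6] yaw -0.7 tilt 2.16 tz [2.11 0.46] F [ 0.8 -0.7 -0.6] w 63.8 q7 -0.08
turn 29.3 (3.4 rows) then shift mm x -284.3 y 117.1 z 0.7 (xy dist 308); without turn: [-305.3  -36.8    0.7]
```

```bash
python3 -m inch '[[[1,-24,-3,0,0],[1,-26,-3,0,0],[1,-26,-3,0,0],[1,-26,-3,0,0],[1,-26,-3,0,0],[1,-26,-3,0,0],[1,-26,-3,0,0],[1,-26,-3,0,0],[1,-26,-3,0,0],[1,-26,-3,0,0],[1,-20,-3,0,0],[1,-10,0,0,0]]]';python3 -c "
from h import *
go(.391,-.264,.13,0)
d=shot('wrist','w16')"
```

```text
clock: 37.35
position: [0.3905, -0.2586, 0.1331]
ee_rot: [2.223, 2.189, 0.056]
force: [1.5, 0.6, -1.4]
width: 0.693
t 37.35 pos [ 390.5 -258.6  133.1] yaw -0.9 tilt 2.4 tz [2.32 0.59] F [ 1.5  0.6 -1.4] w 63.7 q7 0.75
turn -0.9 (0.1 rows) then shift mm x -5.4 y 0.4 z 3.0 (xy dist 5); without turn: [-5.4  0.4  3. ]
```

View pics/w16.png

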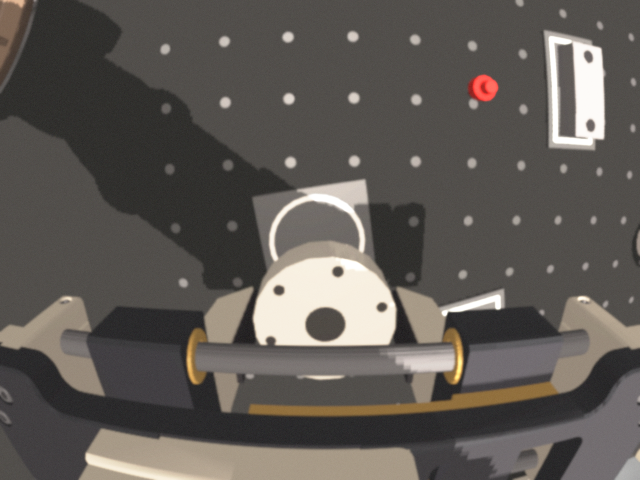

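```bash
python3 -c "
from h import *
d=load('w16'); crop(d,240,170,150,100,5,'w16c')"
```

```text
(no output)
```

View pics/w16c.png

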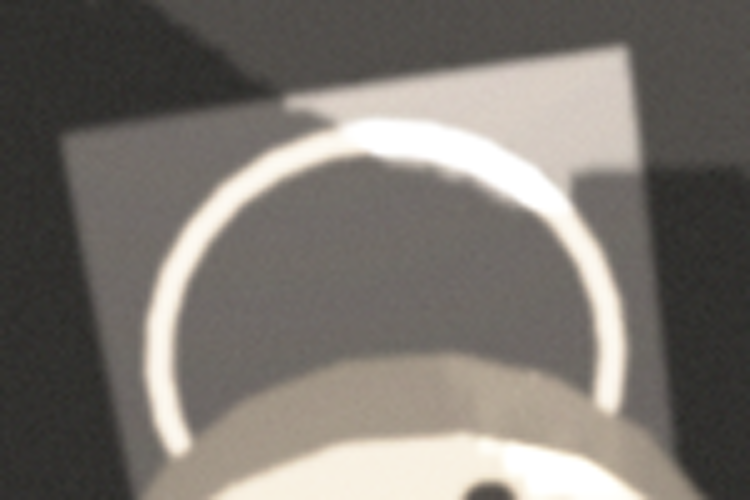

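```bash
python3 -c "
from h import *
from scipy.optimize import least_squares
d=load('w16')
pts=[(145,350),(165,270),(215,195),(300,140),(380,118),(480,135),(560,195),(610,280),(627,360),(620,410),(165,445)]
W=np.array([at('wrist',d,240+u/5,170+v/5,.004,d['pose'])[:2] for u,v in pts])*1000
print(least_squares(lambda q:np.hypot(W[:,0]-q[0],W[:,1]-q[1])-q[2],[390,-263,35]).x)
C=[at('wrist',d,240+u/5,170+v/5,.004,d['pose'])[:2]*1000 for u,v in [(62,135),(628,45)]]; print(C)
a,b=C; e=b-a; print((a+b)/2+45*np.array([e[1],-e[0]])/np.hypot(*e),np.hypot(*e))
go(.391,-.264,.04,0)
"
```

```text
[ 391.8395943  -265.02324864   39.24713497]
[array([ 341.09017389, -226.28314904]), array([ 430.69541743, -214.08383731])]
[ 391.96332186 -264.77215442] 90.43186870227812
t 37.4 pos [ 390.8 -259.7  133.2] yaw -0.9 tilt 2.41 tz [2.35 0.54] F [ 0.6 -1.5 -0.4] w 63.6 q7 0.75
turn -0.9 (0.1 rows) then shift mm x -5.2 y -3.6 z 93.1 (xy dist 6); without turn: [-5.2 -3.5 93.1]
```

```bash
python3 -m inch '[[[1,-5,-3,8,0],[1,0,0,10,0],[1,0,0,10,0],[1,0,0,10,0],[1,0,0,10,0],[1,0,0,10,0],[1,0,0,10,0],[1,0,0,10,0],[1,0,0,10,0]]]';python3 -c "
from h import *
go(.3918,-.2649,.011,-1)"
```

```text
clock: 38.3
position: [0.3923, -0.2591, 0.0371]
ee_rot: [2.219, 2.195, 0.058]
force: [0.3, 0.5, -1.0]
width: 0.694
t 38.3 pos [ 392.3 -259.1   37.1] yaw -0.6 tilt 2.4 tz [2.3 0.7] F [ 0.3  0.5 -1. ] w 63.8 q7 0.9
turn 0.4 (0.0 rows) then shift mm x -6.2 y -1.5 z 26.0 (xy dist 6); without turn: [-6.1 -1.5 26. ]
```

```bash
python3 -m inch '[[[1,-6,-1.5,6,0],[1,0,0,8,0],[1,0,0,6,0]]]';python3 -c "
from h import *
go(.3918,-.2649,.011,-1)"
```

```text
clock: 38.6
position: [0.3913, -0.2655, 0.0146]
ee_rot: [2.22, 2.195, 0.057]
force: [0.4, 0.7, -1.3]
width: 0.689
t 38.6 pos [ 391.3 -265.5   14.6] yaw -0.7 tilt 2.37 tz [2.26 0.7 ] F [ 0.4  0.7 -1.3] w 63.4 q7 0.95
turn 0.3 (0.0 rows) then shift mm x 0.6 y 0.4 z 3.7 (xy dist 1); without turn: [0.6 0.4 3.7]
```

```bash
python3 -m inch '[[[1,0.5,0.3,2.5,0],[1,0,0,1.5,0]]]';python3 -c "
from h import *
go(.3918,-.2649,.011,-1)"
```

```text
clock: 38.8
position: [0.3916, -0.2649, 0.0099]
ee_rot: [2.221, 2.195, 0.058]
force: [-0.6, 1.8, 17.7]
width: 0.697
t 38.8 pos [ 391.6 -264.9    9.9] yaw -0.7 tilt 2.36 tz [2.24 0.74] F [-0.6  1.8 17.7] w 64.1 q7 0.95
turn 0.3 (0.0 rows) then shift mm x -0.0 y 0.2 z -1.1 (xy dist 0); without turn: [-0.   0.2 -1.1]
```

```bash
python3 -m inch '[[[0,0,0,0,0],[0,0,0,0,0],[0,0,0,0,0],[0,0,0,-10,0],[0,0,0,-30,0],[0,0,0,-35,0],[0,0,0,-35,0],[0,0,0,-35,0]]]';python3 -c "
from h import *
go(.6285,.1608,.17,-6.7)
d=shot('wrist','w17');crop(d,220,130,240,180,3,'w17c')"
```

```text
clock: 39.6
position: [0.3832, -0.2658, 0.1591]
ee_rot: [2.227, 2.198, 0.053]
force: [1.9, 0.0, -0.4]
width: 0.997
t 39.6 pos [ 383.2 -265.8  159.1] yaw -0.8 tilt 2.06 tz [1.87 0.88] F [ 1.9  0.  -0.4] w 91.8 q7 0.74
turn 5.9 (0.7 rows) then shift mm x 452.4 y 194.1 z 3.6 (xy dist 492); without turn: [429.8 239.9   3.6]
```

View pics/w17c.png

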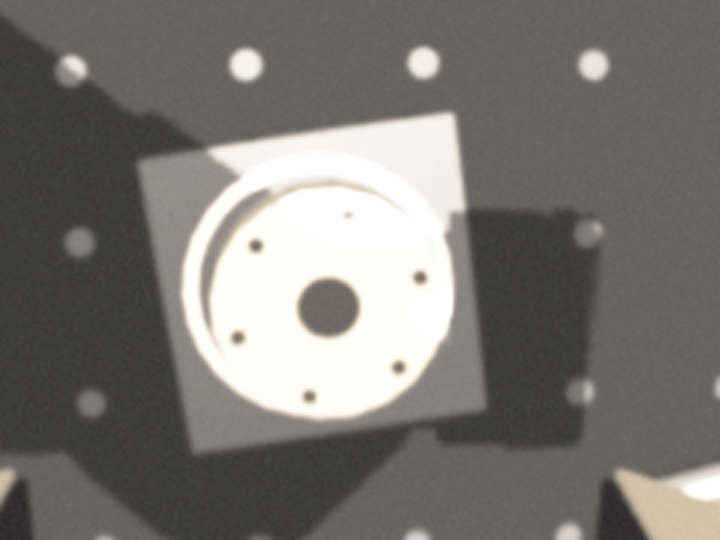

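```bash
python3 -c "
from h import *
d=load('w17'); print(at('wrist',d,220+328/3,130+307/3,.026,d['pose']))"
python3 -m inch '[[[0,0,0,0,5.9],[0,27,12,0,0],[0,27,12,0,0],[0,27,12,0,0],[0,27,12,0,0],[0,27,12,0,0],[0,27,12,0,0],[0,27,12,0,0],[0,27,12,0,0],[0,27,12,0,0],[0,27,12,0,0],[0,27,12,0,0]]]';python3 -c "
from h import *
go(.6285,.1608,.17,-6.7)"
```

```text
[ 0.39347243 -0.26468219  0.026     ]
clock: 40.85
position: [0.5569, 0.0139, 0.1888]
ee_rot: [2.344, 2.047, 0.072]
force: [0.3, -0.2, -0.9]
width: 0.999
t 40.85 pos [556.9  13.9 188.8] yaw -7.8 tilt 3.12 tz [3.08 0.5 ] F [ 0.3 -0.2 -0.9] w 91.9 q7 -0.05
turn -1.1 (0.1 rows) then shift mm x 153.9 y 52.9 z 23.9 (xy dist 163); without turn: [154.8  50.   23.9]
```

```bash
python3 -m inch '[[[0,25,8,0,-1],[0,25,8,0,0],[0,25,8,0,0],[0,25,8,0,0],[0,25,8,0,0],[0,20,6,0,0],[0,10,0,0,0],[0,0,0,-40,0],[0,0,0,-45,0],[0,0,0,-45,0],[0,0,0,-20,0],[0,0,0,0,0]]]';python3 -c "
from h import *
go(.6285,.1608,.17,-6.7)"
```

```text
clock: 42.05
position: [0.6106, 0.1681, 0.3551]
ee_rot: [2.322, 2.067, 0.067]
force: [0.9, -0.5, -1.0]
width: 1.001
t 42.05 pos [610.6 168.1 355.1] yaw -6.6 tilt 3.07 tz [3.06 0.26] F [ 0.9 -0.5 -1. ] w 92.1 q7 -0.32
turn 0.1 (0.0 rows) then shift mm x -7.1 y 8.9 z 185.7 (xy dist 11); without turn: [ -7.1   8.9 185.7]
```

Descend slowly and look.

```bash
python3 -m inch '[[[0,-2,2,12,0],[0,-2,2,12,0],[0,-2,2,12,0],[0,0,0,12,0],[0,0,0,12,0],[0,0,0,12,0],[0,0,0,12,0],[0,0,0,12,0],[0,0,0,12,0],[0,0,0,12,0],[0,0,0,12,0],[0,0,0,12,0]]]';python3 -c "
from h import *
go(.6285,.1608,.17,-6.7)
d=shot('wrist','w18');crop(d,240,90,200,240,2.5,'w18c')"
```

```text
clock: 43.25
position: [0.6206, 0.1589, 0.1936]
ee_rot: [2.326, 2.067, 0.054]
force: [0.1, 0.7, 0.2]
width: 0.999
t 43.25 pos [620.6 158.9 193.6] yaw -6.8 tilt 2.61 tz [2.61 0.04] F [0.1 0.7 0.2] w 91.9 q7 -0.25
turn -0.1 (0.0 rows) then shift mm x 2.7 y 6.6 z 23.9 (xy dist 7); without turn: [ 2.7  6.6 23.9]
```

View pics/w18c.png

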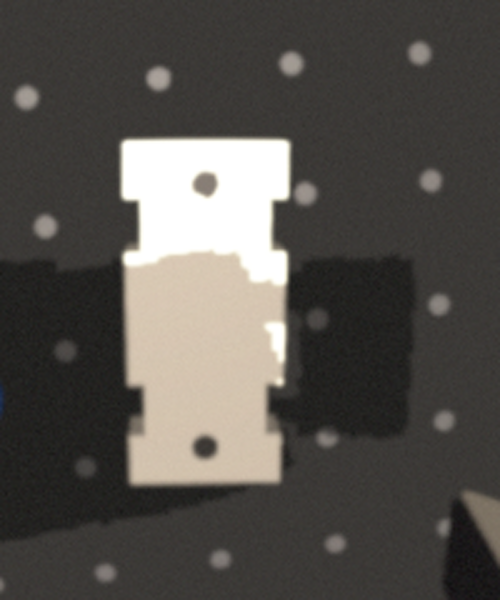

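```bash
python3 -c "
from h import *
d=load('w18'); c=lambda L:[(240+u/2.5,90+v/2.5) for u,v in L]
quad('wrist',d,c([(121,139),(290,140),(281,484),(129,486)]),.022)
P=[at('wrist',d,*p,.022,d['pose'])[:2]*1000 for p in c([(205,184),(205,447)])]; print(P,(P[0]+P[1])/2,np.degrees(np.arctan2(*(P[0]-P[1])[::-1])))
go(.6285,.161,.17,-6.7)"
```

```text
ctr [628.4 160.9] sides [np.float64(59.8), np.float64(131.9), np.float64(59.3), np.float64(132.1)] dir e,f [np.float64(172.9), np.float64(83.1)]
[array([634.12567259, 210.42806544]), array([622.33604654, 111.29816829])] [628.23085957 160.86311687] 83.21760921565921
t 43.3 pos [619.5 158.7 191.3] yaw -6.8 tilt 2.45 tz [ 2.45 -0.02] F [-0.8  0.4 -2.7] w 91.8 q7 -0.25
turn -0.1 (0.0 rows) then shift mm x 3.3 y 7.7 z 21.7 (xy dist 8); without turn: [ 3.3  7.7 21.7]
```

```bash
python3 -m inch '[[[0,2,4,8,0],[0,2,4,10,0],[0,0,0,11,0],[0,0,0,11,0],[0,0,0,11,0],[0,0,0,11,0],[0,0,0,11,0],[0,0,0,11,0],[0,0,0,11,0],[0,0,0,11,0],[0,0,0,11,0],[0,0,0,11,0]]]';python3 -c "
from h import *
go(.6283,.1609,.008,-6.8)"
```

```text
clock: 44.5
position: [0.6358, 0.1622, 0.0538]
ee_rot: [2.326, 2.067, 0.053]
force: [-0.4, -1.0, -0.4]
width: 0.998
t 44.5 pos [635.8 162.2  53.8] yaw -6.8 tilt 2.58 tz [2.58 0.02] F [-0.4 -1.  -0.4] w 91.9 q7 -0.19
turn 0.0 (0.0 rows) then shift mm x -2.4 y -9.3 z 45.4 (xy dist 10); without turn: [-2.4 -9.3 45.4]
```

```bash
python3 -m inch '[[[0,-2,-8,6,0],[0,0,-1,8,0],[0,0,0,10,0],[0,0,0,9,0],[0,0,0,4,0]]]';python3 -c "
from h import *
go(.6283,.1609,.008,-6.8)"
```

```text
clock: 45.0
position: [0.6269, 0.1611, 0.0122]
ee_rot: [2.326, 2.067, 0.051]
force: [0.9, 0.6, 0.3]
width: 0.999
t 45.0 pos [626.9 161.1  12.2] yaw -6.7 tilt 2.51 tz [ 2.51 -0.  ] F [0.9 0.6 0.3] w 91.9 q7 -0.17
turn 0.1 (0.0 rows) then shift mm x -0.0 y 1.2 z 4.2 (xy dist 1); without turn: [-0.1  1.2  4.2]
```

```bash
python3 -m inch '[[[0,0,1.2,4,0],[1,0,0,0,0],[1,0,0,0,0],[1,0,0,0,0],[1,0,0,0,0],[1,0,0,0,0],[1,0,0,0,0],[1,0,0,0,0]]]' 30;python3 -c "
from h import *
go(.6283,.1609,.008,-6.8)"
```

```text
clock: 45.8
position: [0.6291, 0.1611, 0.0083]
ee_rot: [2.326, 2.067, 0.052]
force: [0.3, 1.2, -1.8]
width: 0.631
t 45.8 pos [629.1 161.1   8.3] yaw -6.8 tilt 2.56 tz [2.56 0.02] F [ 0.3  1.2 -1.8] w 58.1 q7 -0.16
turn 0.0 (0.0 rows) then shift mm x -0.2 y -0.7 z 0.3 (xy dist 1); without turn: [-0.2 -0.7  0.3]
```

```bash
python3 -m inch '[[[1,0,0,-8,0],[1,0,0,-20,0],[1,0,0,-30,0],[1,0,0,-40,0],[1,0,0,-20,0]]]';python3 -c "
from h import *
go(.5433,-.3993,.13,12.5)
d=shot('side','s19'); crop(d,160,140,200,150,4,'s19c')"
```

```text
clock: 46.3
position: [0.621, 0.1601, 0.128]
ee_rot: [2.329, 2.068, 0.041]
force: [1.4, 1.0, -1.7]
width: 0.63
t 46.3 pos [621.  160.1 128. ] yaw -6.8 tilt 2.16 tz [ 2.16 -0.15] F [ 1.4  1.  -1.7] w 58.0 q7 -0.22
turn -19.3 (2.3 rows) then shift mm x -529.3 y -196.9 z -3.5 (xy dist 565); without turn: [-564.6  -11.    -3.5]
```

View pics/s19c.png

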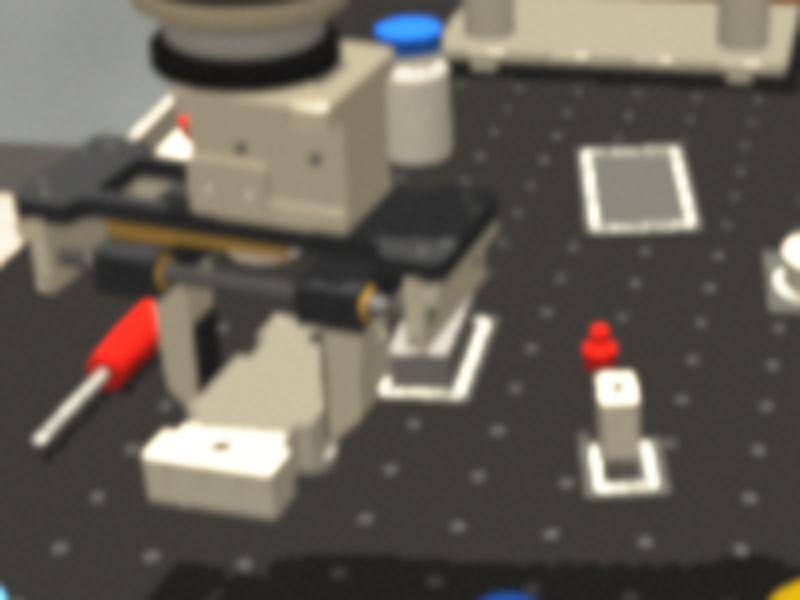

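```bash
python3 -m inch '[[[1,-20,0,0,0],[1,-27,0,0,0],[1,-27,0,0,0],[1,-27,0,0,0],[1,-27,0,0,0],[1,-27,0,0,0],[1,-27,0,0,0],[1,-27,0,0,0],[1,-27,0,0,0],[1,-27,0,0,0],[1,-27,0,0,0],[1,-27,0,0,0]]]';python3 -c "
from h import *
go(.5433,-.3993,.13,12.5)"
```

```text
clock: 47.55
position: [0.5767, -0.1697, 0.1263]
ee_rot: [2.328, 2.073, 0.04]
force: [0.2, -0.9, -1.6]
width: 0.63
t 47.55 pos [ 576.7 -169.7  126.3] yaw -6.6 tilt 2.01 tz [ 2.01 -0.03] F [ 0.2 -0.9 -1.6] w 58.0 q7 0.34
turn -19.1 (2.3 rows) then shift mm x -216.9 y -82.1 z -4.8 (xy dist 232); without turn: [-231.9   -6.5   -4.8]
```

```bash
python3 -m inch '[[[1,-22,0,0,0],[1,-22,0,0,0],[1,-22,0,0,0],[1,-22,0,0,0],[1,-22,0,0,0],[1,-22,0,0,0],[1,-20,0,0,0],[1,-15,0,0,-6],[1,0,0,0,-6.5],[1,0,0,0,-6.5],[1,0,0,0,0]]]';python3 -c "
from h import *
go(.5433,-.3993,.13,12.5)
d=shot('wrist','w20')"
```

```text
clock: 48.65
position: [0.5393, -0.3565, 0.1197]
ee_rot: [1.965, 2.427, 0.017]
force: [0.5, 0.3, -1.4]
width: 0.632
t 48.65 pos [ 539.3 -356.5  119.7] yaw 12.0 tilt 1.24 tz [ 1.23 -0.19] F [ 0.5  0.3 -1.4] w 58.2 q7 0.92
turn -0.5 (0.1 rows) then shift mm x -42.7 y -5.2 z -10.1 (xy dist 43); without turn: [-42.8  -4.8 -10.1]
```

View pics/w20.png

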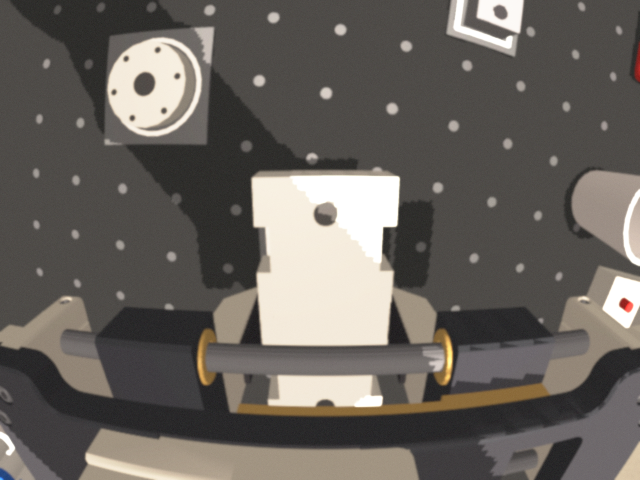

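```bash
python3 -m inch '[[[1,-14,-2,0,-0.5],[1,-14,-2,0,0],[1,-12,-1,0,0],[1,-6,0,0,0],[1,0,0,0,0]]]';python3 -c "
from h import *
go(.5433,-.3993,.06,12.5)
d=shot('wrist','w21');crop(d,200,130,240,180,3,'w21c')"
```

```text
clock: 49.2
position: [0.5435, -0.4076, 0.1193]
ee_rot: [1.969, 2.425, 0.015]
force: [0.0, 1.0, -1.9]
width: 0.632
t 49.2 pos [ 543.5 -407.6  119.3] yaw 11.9 tilt 1.18 tz [ 1.16 -0.23] F [ 0.   1.  -1.9] w 58.1 q7 0.98
turn -0.6 (0.1 rows) then shift mm x 8.6 y 0.5 z 59.2 (xy dist 9); without turn: [ 8.6  0.4 59.2]
```

View pics/w21c.png

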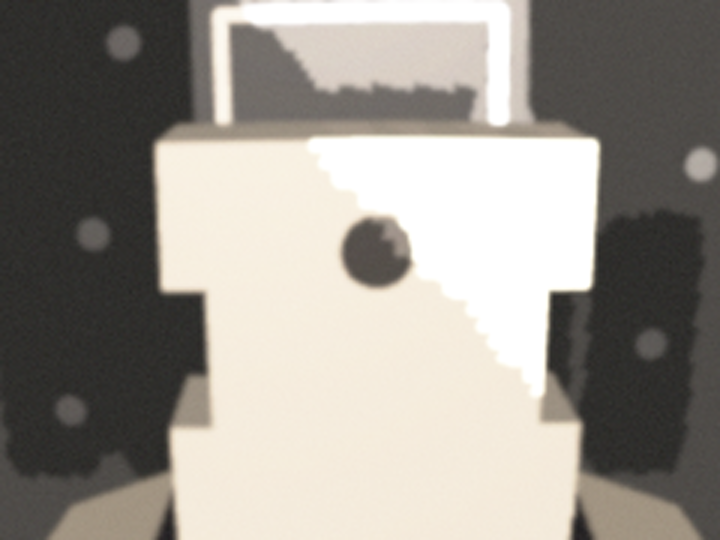

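```bash
python3 -c "
from h import *
d=load('w21');crop(d,240,95,160,80,5,'w21d')"
```

```text
(no output)
```

View pics/w21d.png

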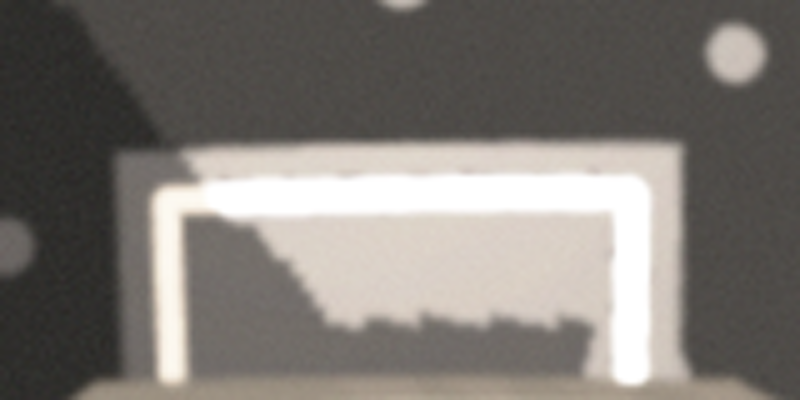

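Pad corners in the crop: (116,152) and (684,143).

```bash
python3 -c "
from h import *
d=load('w21')
a,b=[at('wrist',d,240+u/5,95+v/5,.004,d['pose'])[:2]*1000 for u,v in [(116,152),(684,143)]]
e=(b-a)/np.hypot(*(b-a)); print(a,b,np.hypot(*(b-a)),np.degrees(np.arctan2(e[1],e[0])))
print((a+b)/2+77*np.array([e[1],-e[0]])); t=np.radians(12.5); print((a+b)/2+77*np.array([np.sin(t),-np.cos(t)]))"
```

```text
[ 486.48576023 -332.85776109] [ 567.19434259 -314.6589754 ] 82.73494465393149 12.70697273773163
[ 543.77735045 -398.87246746]
[ 543.50590168 -398.93316079]
```

```bash
python3 -m inch '[[[1,5,0,6,-0.6],[1,3,0,10,0],[1,0,0,10,0],[1,0,0,10,0],[1,0,0,10,0],[1,0,0,10,0],[1,0,0,10,0]]]';python3 -c "
from h import *
go(.5436,-.399,.014,12.6)"
```

```text
clock: 49.95
position: [0.5439, -0.3957, 0.0476]
ee_rot: [1.952, 2.44, 0.018]
force: [0.2, 0.0, -1.7]
width: 0.632
t 49.95 pos [ 543.9 -395.7   47.6] yaw 12.7 tilt 1.17 tz [ 1.17 -0.1 ] F [ 0.2  0.  -1.7] w 58.1 q7 1.01
turn 0.1 (0.0 rows) then shift mm x -3.0 y -1.7 z 33.6 (xy dist 3); without turn: [-3.  -1.7 33.6]
```

```bash
python3 -m inch '[[[1,-3,-1.5,7,0],[1,0,0,9,0],[1,0,0,9,0],[1,0,0,4,0]]]';python3 -c "
from h import *
go(.5436,-.399,.0125,12.6)"
```

```text
clock: 50.35
position: [0.5429, -0.3994, 0.0146]
ee_rot: [1.954, 2.441, 0.017]
force: [-1.0, -0.1, -1.5]
width: 0.628
t 50.35 pos [ 542.9 -399.4   14.6] yaw 12.7 tilt 1.08 tz [ 1.07 -0.07] F [-1.  -0.1 -1.5] w 57.8 q7 1.02
turn 0.1 (0.0 rows) then shift mm x 0.2 y 0.8 z 2.1 (xy dist 1); without turn: [0.2 0.8 2.1]
```

```bash
python3 -m inch '[[[1,0.2,0.8,1.6,0],[1,0,0,1,0]]]';python3 -c "
from h import *
go(.5436,-.399,.0125,12.6)"
```

```text
clock: 50.55
position: [0.5432, -0.3993, 0.0125]
ee_rot: [1.955, 2.441, 0.017]
force: [-5.8, 5.4, 17.8]
width: 0.628
t 50.55 pos [ 543.2 -399.3   12.5] yaw 12.6 tilt 1.04 tz [ 1.04 -0.04] F [-5.8  5.4 17.8] w 57.8 q7 1.02
turn 0.0 (0.0 rows) then shift mm x 0.2 y 0.5 z 0.0 (xy dist 0); without turn: [0.2 0.5 0. ]
```

```bash
python3 -m inch '[[[0,0,0,0,0],[0,0,0,0,0],[0,0,0,0,0],[0,0,0,0,0],[0,0,0,-10,0],[0,0,0,-30,0],[0,0,0,-35,0],[0,0,0,-35,0],[0,0,0,-30,0],[0,0,0,0,0]]]';python3 -c "
from h import *
go(.5436,-.399,.0125,12.6)
d=shot('wrist','w22');t=shot('top','t22');s=shot('side','s22')"
```

```text
clock: 51.55
position: [0.5412, -0.3997, 0.162]
ee_rot: [1.953, 2.438, 0.017]
force: [0.8, -1.1, 0.3]
width: 0.998
t 51.55 pos [ 541.2 -399.7  162. ] yaw 12.6 tilt 1.18 tz [ 1.17 -0.14] F [ 0.8 -1.1  0.3] w 91.9 q7 0.97
turn 0.0 (0.0 rows) then shift mm x 1.2 y -0.4 z 149.5 (xy dist 1); without turn: [  1.2  -0.4 149.5]
```

View pics/w22.png

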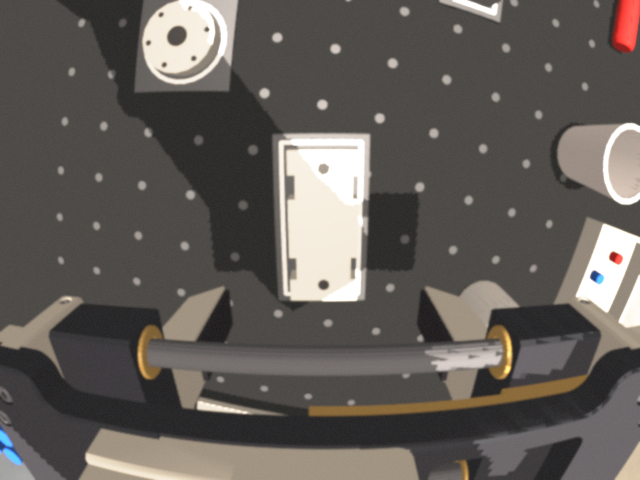

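View pics/t22.png

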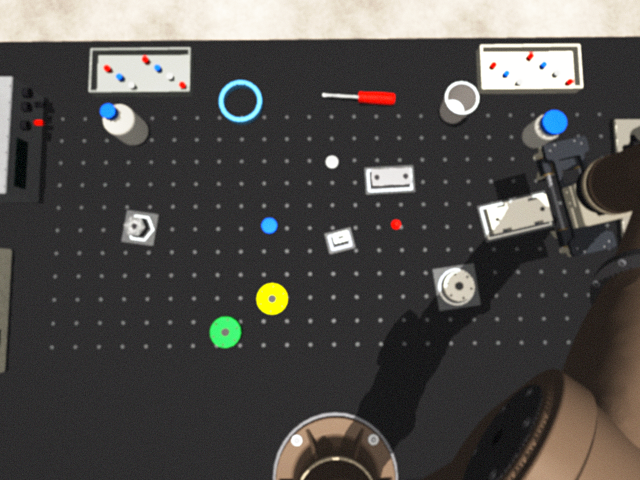

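View pics/s22.png

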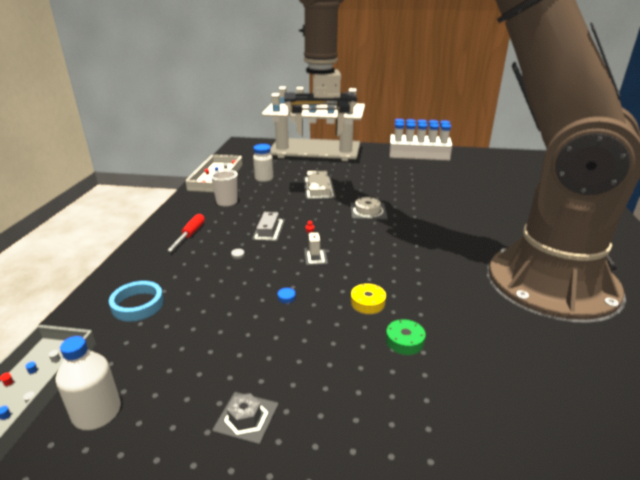

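```bash
python3 -c "
from h import *
t=load('t22'); f=t['frame']
T=[cv2.resize(f[y:y+50,x:x+60],(390,325),interpolation=cv2.INTER_CUBIC) for x,y in [(110,203),(360,155),(428,262),(312,215)]]
cv2.imwrite('pics/t22c.png',np.vstack([np.hstack(T[:2]),np.hstack(T[2:])])[:600])
cv2.imwrite('pics/t22c.png',cv2.resize(np.vstack([np.hstack(T[:2]),np.hstack(T[2:])]),(720,600)))
d=load('w14');crop(d,250,160,150,125,5,'w14c')
d=load('w14'); print('hexhole w14',at('wrist',d,327,234,.028,d['pose']))
d=load('w22'); quad('wrist',d,[(288,148),(364,148),(357,299),(289,299)],.026)"
```

```text
hexhole w14 [0.52682013 0.42213227 0.028     ]
ctr [ 545.6 -397.8] sides [np.float64(59.8), np.float64(131.5), np.float64(60.4), np.float64(130.9)] dir e,f [np.float64(12.4), np.float64(101.6)]
```

View pics/t22c.png

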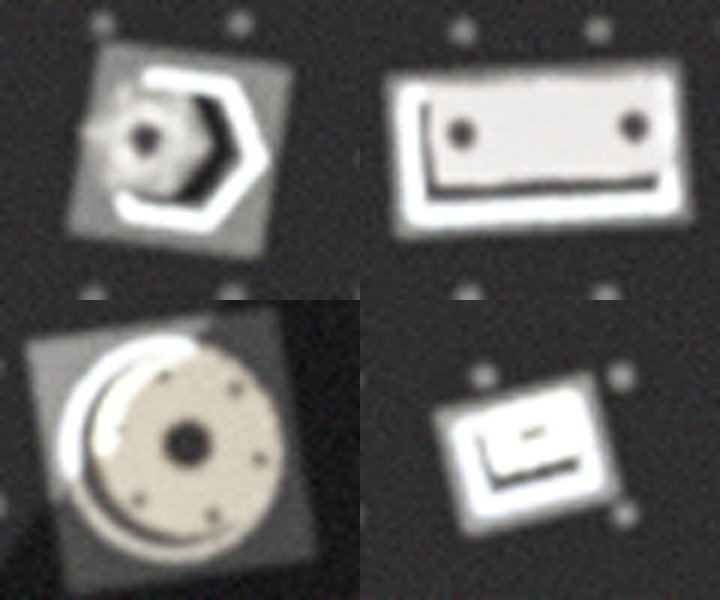

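View pics/w14c.png

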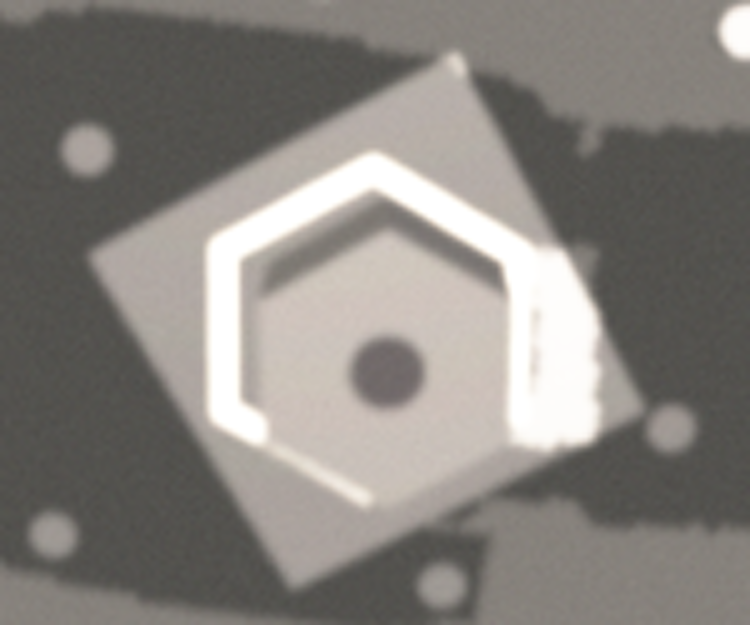

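```bash
python3 -c "
from h import *
t=load('t22')
print('hex',at('top',t,134.2,226,.028),'disc',at('top',t,459.2,286.2,.026),'bar',(at('top',t,376.7,177,.028)+at('top',t,405.5,176.2,.028))/2)"
```

```text
hex [0.52504624 0.42195209 0.028     ] disc [ 0.39115315 -0.26406074  0.026     ] bar [ 0.62645624 -0.12621065  0.028     ]
```

```bash
python3 -c "
from h import *
print(workorder.sign_off())"
```

```text
the job is handed in; nothing more can be done
None
```

All five parts are on their own pads, released, and the job was handed in at about 52 s of robot time. I took the stacks apart from the top in this order: valve, port block, hexagon spacer, round spacer, deck plate. Each part was lowered until the wrist felt 18–23 N of contact, then let go. The green and yellow discs were left alone.

| Part | Offset from pad centre in the last images | Turn from outline direction |
|---|---|---|
| Deck plate | about 2.5 mm | under 1° |
| Round spacer | about 1.5 mm | – |
| Port block | about 1 mm | about 1° |
| Hexagon spacer | about 2 mm | – |
| Valve | about 1–2.5 mm | placed to within about 1°, not measured afterwards |

In the last top and side views all five parts stand upright and flat, and the open gripper hung about 0.16 m up, clear of everything.

- **Camera disagreement:** the top and wrist cameras differed by about 1–4 mm throughout. I used the wrist camera's values for every pick and placement. The top camera was my last check for all parts except the deck plate.
- **Tool tilt:** the tool drifted up to 3° off vertical during the moves. I kept it in check with slow descents, and no part shows any tilt from it.

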